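# Clamp a culture vessel in the ratchet bench clamp

## Robot

A 7-joint arm with a two-finger parallel gripper is mounted at the origin on the work surface. World frame = base frame: x ahead of the robot, y to its left, z up, the work surface at z = 0. Lengths are in m, angles in rad, forces in N, time in s.
With the tool pointing down it reaches from about 0.4 to 0.85 m from the base axis. Payload 10.4 kg.
Tool frame: the origin (TCP) lies midway between the tips of the shut fingers; the grasp point (between the pads) lies 19 mm behind it (manip.tcp_to_grasp is the distance from the TCP to the grasp point, in m); x points along the fingers, y is the direction in which the jaws open and shut, and the axes are right-handed (so a half turn about x gives the same grasp; the last joint's range is limited). The gripper opens to 85 mm and grips with 20 to 120 N. Pads are 22 mm wide; open, the fingers measure 114 mm over their backs; the gripper's body (76 mm by 85 mm) begins 54 mm behind the grasp point. The pads swing forward as they close: fully open they stand 13 mm farther back than shut.
Start: joints at [1.117, 0.332, -0.065, 1.46, 0.022, 1.35, -0.088], TCP at [0.261, -0.568, 0.231] pointing down, gripper open.
Joint ranges: [-2.6, 2.6], [-0.5, 2.12], [-1.47, 1.34], [0.16, 2.42], [-1.27, 4.41], [0.06, 2.06], [-2.6, 2.6]. Speed limits (rad/s): [2.22, 2.22, 2.79, 2.79, 3.14, 3.14, 3.14].

## Interface

Orientations are given as a unit quaternion [x, y, z, w].
In Python, from workcell import monitor, viewer, manip gives the robot as it stands. The module is installed in compiled form; this text tells all that it offers.
- The arm moves only by the tool send_rows, never from a script. Its arguments are lists of equal length, an entry for each row: "grip": the closure in counts, from 0 (fully open) to 255 (shut); "offset": the shift along the tool's x, y, z in mm, a list of three; "twist": the turn about the tool's x in degrees. In form: {"grip": [grip, ...], "offset": [[tx, ty, tz], ...], "twist": [twist, ...]}. A call has exactly 5 rows; each row is the pose to reach, as a shift and turn from the pose commanded when the call began, along the tool's axes at that moment; what a row does not reach only later rows make up. A row lasts 1/12 s, in which the tool goes at most 41.7 mm and 7.16 degrees, less where a joint would pass 70% of its speed; a pose out of reach is approached as far as the arm can. A call with a gripper value outside its range is refused whole. The fingers move at their own pace and stop on an object; "newtons" is the grip in N (left out, the last holds). Time passes only in rows, so rows that repeat a pose let the fingers close, or fill a call up. It gives the time, the measured TCP pose, the force and the opening at its end, in the units of the state.
- monitor.get_obs(): the state, without advancing time (a new reading comes with each control period).
- viewer.camera(name): name is "side" or "top" or "wrist"; returns (picture, depth): 420x560x3 uint8, blue, green, red; 420x560 float32, m along the optical axis (not along the pixel's ray), 0 where there is no reading.
- viewer.camera_model(name): a dict with "camera_matrix" (3x3 intrinsics, pixels), "R" (3x3) and "t" (3): a world point X has camera coordinates R X + t; the wrist camera has in their place "mount" (4x4, takes a point from camera to tool coordinates, whose origin is the TCP and whose axes are the tool frame's). Camera axes: x right, y down, z forward; pixel columns grow to the right and rows downward; lengths in m; the calibration is good to about 2 mm. The wrist camera is an equidistant fisheye: a pixel r from the principal point sees the ray r / f radians off the axis. A picture is of the moment at which its call begins: read the wrist's pose just before it. camera_model takes no time and is no camera call.
- manip.hand_in(): hands the job in, once; it reports no verdict.
Trained networks look in the newest picture that a camera, given by its name, has taken for a name from the list of things; names that differ only in an ending like _2 or _b are one class to them, and where a whole thing is asked for, a point or a joint stands for the part that bears it (a point fixed in the world has none). Each returns a list of dicts, best first, with "score" (0 to 1); they miss things now and then, are a little off and sometimes report something else, mostly with a low value. They report only what shows in the picture. A call takes as long as a camera call.
- viewer.recognise(target, camera): "box" ([left, top, width, height] in pixels, round what is visible of it).
- viewer.regions_of(target, camera): "region" (420x560 bool, what is visible of it) and "box" ([left, top, width, height] in pixels, round what is visible of it).
- viewer.spot_point(target, camera): "position" ([column, row] in pixels: a listed point, or the origin of a listed thing).
The state is a dict: "clock": time; "joint_pos": joint angles; "joint_velocities": joint speeds; "tau": joint torques, N m; "position": TCP position; "ee_rot": TCP orientation; "ft_force": force on the tool from outside, world axes, zero at the start; "torque": the same for the moment, N m; "grip_width": opening from 0.0 (shut) to 1.0 (fully open).
Only numpy, scipy, OpenCV 4.12 (cv2) and the standard library are available. Lean on these libraries where they do the work, as an engineer would, in place of code of your own. Each camera call takes 0.05 s, during which the arm holds its last target.

## Task

Stand the small culture vessel (the one with the dark motor stub on its steel collar) upright on the bed of the ratchet bench clamp, between the sprung pad and the vee block, and let go of it. Then take hold of the clamp's lever handle and pump it back and forth in full strokes, without ramming it hard against its end buffers, until the pad holds the glass firmly against the vee block: stop once a stroke has gone stiff for about half of its length or more, since further pumping would crush the glass. Close the jaw with the lever alone, let go of the lever, and leave the other things on the bench where they are.

Things in the scene. Friction and masses are not known exactly. Their poses are not given: they have to be found in the camera images.
- vessel_mid (a point): Culture vessel, loose, 0.25-0.55 kg, 128 mm tall, upright; point on its axis 64 mm above its underside. Heights above underside: glass body 56 mm wide up to 64 mm, steel collar 63 mm wide 64-76 mm, dark steel stub 34 mm wide 76-124 mm, cap 38 mm wide on top. Grip the stub about 100 mm up. Stands left or right of the clamp. Its yaw has no meaning
- clamp: Ratchet bench clamp, fixed; aluminium base 345 x 110 x 12 mm. Origin on the bench on its centre line; x along it the way the jaw closes, y level across, z up. On the line: lever pivot x -110 mm, rack, rubber pad (56 mm wide, 18-54 mm above bench, face at x +39 before any stroke), bed, aluminium vee block 56 mm tall. Cross bars at x -64 and -168 reach 106 mm above the bench
- bed (a point): Spot where the vessel's underside is to be stood (within 5 mm): on the base plate's upper face, 12 mm above the bench, at x +78 mm in the clamp's frame on the centre line. Empty at the start. The pad later slides the vessel to the vee block, whose setting varies: a seated vessel's axis is at clamp x 88 to 102 mm
- handle (a point): Centre of the lever's black round bar: 16 mm thick, 74 mm long, level along the clamp's y, 127 mm from the pivot, about 145 mm above the bench. Pinch from above, fingers on its clamp -x and +x sides; the bar rolls between the fingers as the lever swings. No return spring: it must be pulled back as well as pushed
- pivot (a point): The lever's pivot, 20 mm above the bench; the lever swings about the clamp's y axis through this point
- lever_angle (a joint): Lever angle, rad: 0 upright, positive leaning to the clamp's +x (driving), negative to -x. Starts near -0.26. Stiff sprung buffers are met at +0.035 and -0.275, felt at the handle as about 5 N per mm. Full stroke about 39 mm at the handle. A tooth is gained only by coming back to -0.25 or beyond, then forward to +0.02 or beyond. Over 25 N of hand force on a buffer is ramming
- rack_travel (a joint): Rack travel, m, from 0, growing as the jaw closes; each full stroke gains one 8 mm tooth, kept by a pawl. Pad meets the seated vessel after 21-35 mm. Pad spring: 12 N at first touch, +1.5 N/mm, 18 mm of give. Handle force on the forward stroke: 1-3 N free or sliding the vessel, 5 N + 0.4 N per mm once it is squeezed. Stiff over the last 4 mm of rack travel is firm; another tooth may be too much
- rack: The toothed rack with its pad; move it only by the lever. Axes as the clamp's; origin moves from the clamp's origin with the rack
- pad: Rubber pad at the front of the rack that presses the vessel. Axes as the clamp's; its pressing face is 39 mm along x from this origin
- buffer_front: the front sprung buffer of the lever, a 12 mm rubber rod whose face is at this origin, 93 mm above the bench
- buffer_back: the back sprung buffer of the lever, a 12 mm rubber rod whose face is at this origin, 93 mm above the bench
- flask_mid (a point): a bystander: plain glass jar 60 mm in diameter, 115 mm tall, with a flat steel cap; the point is its centre, 57 mm above its underside
- beaker: a bystander: open glass beaker 64 mm in diameter, 70 mm tall; origin at its underside
- carton: a bystander: white carton 100 x 70 x 45 mm; origin at its underside
- cap: a bystander: grey plastic cap 44 mm in diameter, 16 mm tall, lying on the bench; origin at its underside
- gasket: a bystander: black rubber ring 60 mm in diameter, 8 mm tall, lying on the bench; origin at its underside
- spanner: a bystander: steel spanner 140 mm long, lying on the bench near the robot; origin at its underside
- lever: The clamp's steel lever with its handle bar; origin at its pivot, z up along the lever, y along the pivot

How it is judged:
On the way, in this order (a step that is already met when the one before it is completed fails the run):
1. the vessel stands upright on the bed between pad and vee block, let go (x of vessel_mid in the frame of bed between -0.016 and 0.03 m and y of vessel_mid in the frame of bed between -0.014 and 0.014 m and z of vessel_mid in the frame of bed below 0.067 m and angle between vessel_mid's own z axis and vertical below 0.1 rad and contact force between the fingers and anything else below 0.1 N), for 0.2 s.
2. the held lever has gained the first tooth (value of joint rack_travel above 0.007 m and contact force between the fingers and lever above 0.3 N), for 0.05 s.
3. the pad presses the vessel against the vee block (contact force between pad and vessel above 12 N), for 0.2 s.
At the end, for the whole second after the job is handed in: The vessel stands upright (within 0.1 rad) on the clamp's bed, within 5 mm of the centre line and at rest, held between pad and vee block by a pad force of 13 to 33 N, and the lever is let go (contact force between pad and vessel between 13 and 33 N and x of vessel_mid in the frame of bed between 0.006 and 0.028 m and y of vessel_mid in the frame of bed between -0.005 and 0.005 m and z of vessel_mid in the frame of bed below 0.068 m and angle between vessel_mid's own z axis and vertical below 0.1 rad and linear speed of vessel below 0.02 m/s); the robot touches nothing.
It fails at once if the glass is crushed: the pad presses the vessel with more than 37 N (contact force between pad and vessel above 37 N).
It fails at once if the lever is rammed against a buffer with more than 50 N there (about 28 N at the handle) (contact force between lever and buffer_front above 50 N or contact force between lever and buffer_back above 50 N).
It fails at once if the rack or pad is pushed by the robot directly with more than 6 N (contact force between any of the fingers, the arm and rack above 6 N).
It fails at once if the vessel is tipped over (angle between vessel_mid's own z axis and vertical above 0.7 rad).
It fails at once if a bystander is moved by more than 40 mm (distance of any of flask_mid, beaker, carton, cap, gasket, spanner from where it was at the start of the episode above 0.04 m).
It also fails if it takes over 72 s, if anything falls off the work surface, if the arm or the gripper's body presses on something with over 40 N, if the wrist force passes 120 N, or if a joint passes its speed limit or range.

## Working session

There is one attempt and no reset: what is moved stays moved. The work goes in short steps, Python scripts to look and compute and a tool call to move; the robot and the scene stay as the last step left them, time stands still between calls to the robot, and variables do not carry over. Pictures are saved under pics/ and viewed, and the job is handed in when it is done.

Besides the shell and the picture viewer there is one more tool, called after ">>>" as name(argument=value, ...), one argument or row to a line, values as JSON. send_rows: Moves the arm, as the interface text tells. Its arguments: {"type":"object","properties":{"grip":{"type":"array","items":{"type":"number"}},"offset":{"type":"array","items":{"type":"array","items":{"type":"number"}}},"twist":{"type":"array","items":{"type":"number"}},"newtons":{"type":"number"}},"required":["grip","offset","twist"]}

```bash
mkdir -p pics; python3 - <<'E'
from workcell import monitor, viewer, manip
import cv2
o=monitor.get_obs(); print(o, manip.tcp_to_grasp)
for n in ["side","top"]:
    p,d=viewer.camera(n); cv2.imwrite(f"pics/{n}0.png",p)
    m=viewer.camera_model(n); print(n,m)
    for t in ["vessel_mid","bed","handle","pivot","flask_mid","beaker","carton","clamp","pad"]:
        r=viewer.spot_point(t,n)
        for q in r[:2]: 
            c,w=map(int,q["position"]); print(t,q["score"],q["position"], d[min(max(w,0),419),min(max(c,0),559)])
E
```

```text
{'clock': 0.0, 'joint_pos': array([ 1.11737638,  0.33287151, -0.06470211,  1.46098843,  0.0215791 ,
        1.34988614, -0.0884695 ]), 'joint_velocities': array([-0.00093986,  0.00075749, -0.00021144, -0.00032166, -0.00099343,
       -0.0010618 , -0.00119969]), 'tau': array([-3.53772220e-04, -6.25444508e+01,  4.86704567e-02, -3.91610062e+01,
        1.60654873e-02,  9.82896192e-03,  1.80165728e-05]), 'position': array([ 0.26084749, -0.5675318 ,  0.23049366]), 'ee_rot': array([-0.69063401, -0.15165978,  0.69088753, -0.15065984]), 'ft_force': array([ 0.25380319, -0.08301689,  0.56065278]), 'torque': array([-0.09279138,  0.00327986, -0.00162418]), 'grip_width': 1.001437787188655} 0.0187
side {'camera_matrix': array([[390.28233571,   0.        , 280.43933345],
       [  0.        , 390.28233571, 209.70991244],
       [  0.        ,   0.        ,   1.        ]]), 'R': array([[-0.98901754, -0.14778675,  0.00183896],
       [-0.0789861 ,  0.51799193, -0.85173092],
       [ 0.12492198, -0.84252207, -0.52397621]]), 't': array([0.51693518, 0.12476395, 1.12711942])}
vessel_mid 0.55 [279.5, 320.
[... 450 characters left out ...]
7,   0.        , 277.83462527],
       [  0.        , 492.19883047, 204.86245382],
       [  0.        ,   0.        ,   1.        ]]), 'R': array([[-0.02905823, -0.99941778,  0.01788064],
       [-0.99606796,  0.02745385, -0.08423125],
       [ 0.08369132, -0.02025794, -0.99628579]]), 't': array([-0.00229198,  0.50573733,  1.35920242])}
bed 0.78 [242.9, 189.5] 1.3914872
bed 0.56 [331.0, 249.5] 1.3904736
handle 0.71 [321.1, 155.2] 1.2633808
pivot 0.65 [308.2, 171.8] 1.3842919
flask_mid 0.6 [414.4, 224.9] 1.2932147
beaker 0.87 [416.2, 156.0] 1.4240012
carton 0.77 [112.4, 154.9] 1.3616773
carton 0.52 [125.7, 219.0] 1.2664709
clamp 0.56 [269.8, 178.5] 1.3808016
pad 0.45 [268.9, 179.8] 1.3932757
```

View pics/side0.png

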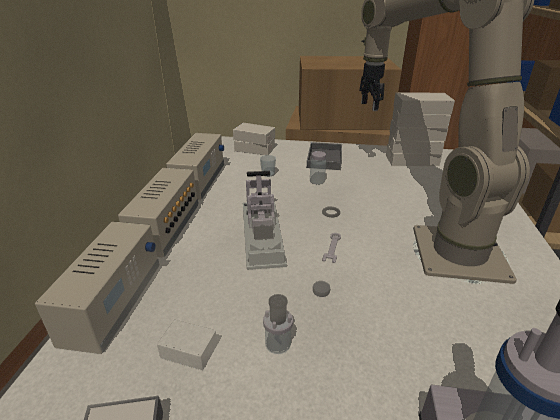

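View pics/top0.png

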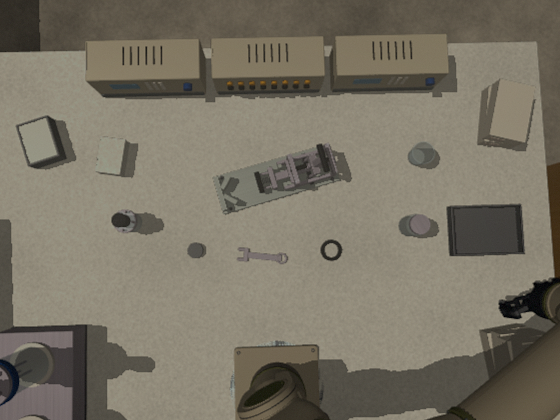

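```bash
cat > h.py <<'E'
import numpy as np, cv2
from workcell import monitor, viewer, manip
def plane(n,c,r,z):
    m=viewer.camera_model(n);K=m["camera_matrix"];R=m["R"];t=m["t"]
    d=R.T@np.linalg.inv(K)@np.array([c,r,1.]); o=-R.T@t
    return o+d*(z-o[2])/d[2]
def cloud(n,d):
    m=viewer.camera_model(n);K=m["camera_matrix"];R=m["R"];t=m["t"]
    v,u=np.mgrid[0:d.shape[0],0:d.shape[1]]
    P=np.stack([(u-K[0,2])/K[0,0]*d,(v-K[1,2])/K[1,1]*d,d],-1)
    return (P-t)@R
def proj(n,X):
    m=viewer.camera_model(n);p=m["camera_matrix"]@(m["R"]@np.array(X)+m["t"]);return p[:2]/p[2]
E
python3 - <<'E'
from h import *
p,d=viewer.camera("top"); np.save("dtop.npy",d)
C=cloud("top",d); np.save("ctop.npy",C)
a=cv2.resize(p[130:230,200:360],None,fx=5,fy=5,interpolation=cv2.INTER_CUBIC); cv2.imwrite("pics/clz.png",a)
p2,d2=viewer.camera("side"); np.save("cside.npy",cloud("side",d2))
a=cv2.resize(p2[160:360,160:360],None,fx=3,fy=3,interpolation=cv2.INTER_CUBIC); cv2.imwrite("pics/sdz.png",a)
for t,n in [("vessel_mid","side"),("vessel_mid","top"),("clamp","top"),("lever","top"),("pad","top"),("handle","top")]:
    for q in viewer.regions_of(t,n)[:2]:
        print(t,n,q["score"],q["box"])
        Cx=(np.load("ctop.npy") if n=="top" else np.load("cside.npy"))[q["region"]]
        if t=="vessel_mid":
            for lo,hi in [(.02,.06),(.066,.074),(.08,.12),(.122,.135)]:
                s=Cx[(Cx[:,2]>lo)&(Cx[:,2]<hi)]
                if len(s): print(lo,len(s),s.mean(0),s.min(0),s.max(0))
for q in viewer.regions_of("clamp","top")[:1]:
    Cx=C[q["region"]]; s=Cx[(Cx[:,2]>.006)&(Cx[:,2]<.018)]
    print(len(s), cv2.minAreaRect((s[:,:2]*1000).astype(np.float32)))
    s=C[130:230,200:360].reshape(-1,3); s=s[(s[:,2]>.13)&(s[:,2]<.17)]; print("handle pts",len(s),s.mean(0),s.min(0),s.max(0))
E
```

```text
vessel_mid side 0.76 [263.7, 291.2, 30.8, 61.6]
0.02 324 [0.46641641 0.41650096 0.03986179] [0.44246425 0.39836541 0.0200764 ] [0.4956861  0.42404461 0.05989573]
0.066 76 [0.46313971 0.41892267 0.07039133] [0.43884645 0.39447993 0.06637799] [0.49582555 0.42697202 0.07396278]
0.08 265 [0.46816098 0.40726024 0.09822199] [0.44328122 0.38927369 0.08011994] [0.49655576 0.42373168 0.11993608]
0.122 208 [0.46894369 0.39666647 0.12858007] [0.45234744 0.37663445 0.12387403] [0.48613976 0.4143343  0.13136009]
vessel_mid top 0.63 [110.4, 207.8, 28.2, 25.1]
0.02 52 [0.46557615 0.37403134 0.03721139] [0.44339005 0.36763955 0.02196205] [0.49297534 0.39196054 0.05454382]
0.066 38 [0.46402813 0.38450527 0.07094468] [0.43974219 0.36579193 0.06624376] [0.49831379 0.41892009 0.07393032]
0.08 102 [0.47001315 0.38528978 0.09181766] [0.44190257 0.36610363 0.08000779] [0.500699   0.41121099 0.11954185]
0.122 172 [0.47057146 0.39619064 0.12889787] [0.45322329 0.37712415 0.12208541] [0.48958328 0.41451373 0.13463606]
vessel_mid top 0.57 [217.4, 143.3, 121.6, 67.5]
0.02 895 [ 0.58987068 -0.04968307  0.0465523
[... 229 characters left out ...]
662  0.09951442] [ 0.55453657 -0.174158    0.08005817] [ 0.66041072 -0.03822711  0.11864384]
0.122 14 [ 0.61193092 -0.123501    0.12979365] [ 0.60544901 -0.1275777   0.12370982] [ 0.61897566 -0.12029901  0.13458489]
clamp top 0.69 [220.9, 142.5, 118.5, 70.9]
lever top 0.62 [303.5, 145.9, 26.0, 29.6]
lever top 0.5 [240.2, 247.8, 38.6, 13.7]
pad top 0.58 [252.8, 172.5, 13.7, 17.4]
pad top 0.38 [114.6, 208.7, 25.6, 23.3]
handle top 0.6 [302.9, 145.2, 25.1, 35.1]
2319 ((585.6324462890625, -20.150375366210938), (110.58160400390625, 331.3350524902344), 14.92088794708252)
handle pts 186 [ 0.61456848 -0.1314958   0.14853306] [ 0.57912048 -0.14891624  0.1303622 ] [ 0.65311492 -0.1170348   0.15639682]
```

View pics/clz.png

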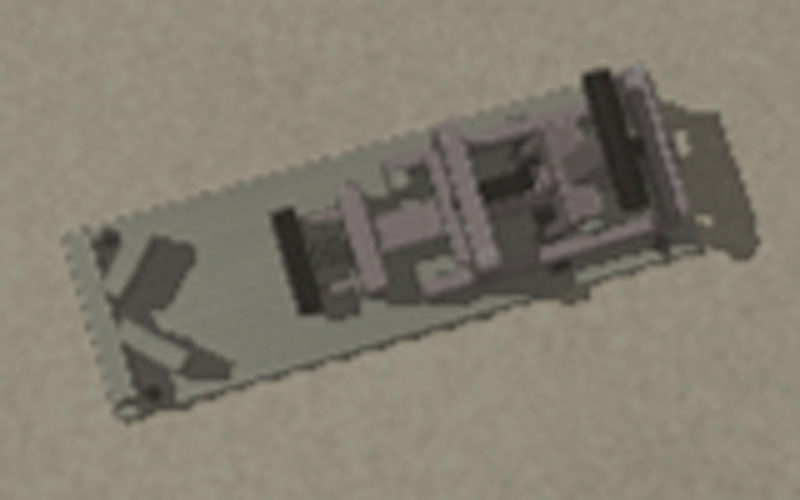

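View pics/sdz.png

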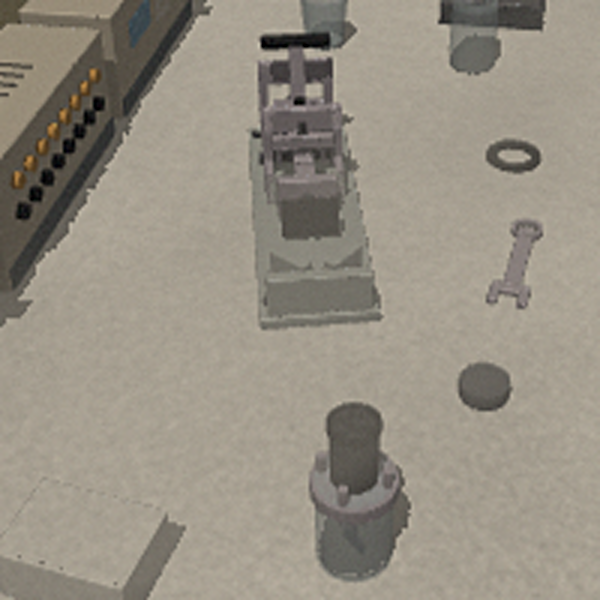

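```bash
python3 - <<'E'
from h import *
C=np.load("ctop.npy"); S=np.load("cside.npy")
th=np.deg2rad(14.92); ex=np.array([-np.sin(th),np.cos(th)]); ey=np.array([-np.cos(th),-np.sin(th)]); c0=np.array([.5856,-.02015])
for nm,A in (("top",C[130:230,200:360].reshape(-1,3)),("side",S[165:270,225:300].reshape(-1,3))):
    A=A[np.abs(A[:,2])<.3]
    q=(A[:,:2]-c0)@np.stack([ex,ey],1)*1000; z=A[:,2]*1000
    inn=(abs(q[:,0])<200)&(abs(q[:,1])<70)
    q=q[inn];z=z[inn]
    print(nm)
    for lo,hi in [(8,16),(22,50),(50,62),(62,98),(98,110),(110,132),(132,165)]:
        k=(z>lo)&(z<hi)
        h,e=np.histogram(q[k,0],bins=np.arange(-190,195,6))
        print(lo,hi,k.sum(),[(int(a),int(n)) for a,n in zip(e,h) if n>3], "y",np.percentile(q[k,1],[1,50,99]).round(1) if k.any() else 0)
E
```

```text
top
8 16 2068 [(-166, 9), (-160, 9), (-154, 9), (-148, 21), (-142, 13), (-136, 15), (-130, 26), (-124, 31), (-118, 25), (-112, 16), (-106, 22), (-100, 22), (-94, 16), (-88, 10), (-82, 24), (-76, 33), (-70, 33), (-64, 43), (-58, 22), (-52, 9), (-46, 10), (-40, 11), (-34, 20), (-28, 35), (-22, 37), (-16, 28), (-10, 30), (-4, 51), (2, 59), (8, 34), (14, 26), (20, 27), (26, 52), (32, 55), (38, 63), (44, 55), (50, 30), (56, 28), (62, 61), (68, 76), (74, 63), (80, 63), (86, 60), (92, 66), (98, 70), (104, 76), (110, 72), (116, 67), (122, 66), (128, 60), (134, 44), (140, 44), (146, 39), (152, 29), (158, 31), (164, 5), (170, 6), (176, 8)] y [-53.9  11.1  54.8]
22 50 575 [(-142, 5), (-136, 4), (-130, 9), (-124, 13), (-118, 15), (-112, 10), (-106, 9), (-100, 12), (-94, 23), (-88, 45), (-82, 40), (-76, 14), (-70, 18), (-64, 15), (-58, 17), (-34, 6), (-28, 16), (-22, 21), (-16, 30), (-10, 40), (-4, 11), (2, 7), (8, 6), (26, 21), (32, 17), (38, 13), (44, 14), (50, 7), (56, 7), (62, 4), (128, 6), (134, 6), (140, 7), (146, 6), (152, 5), (158, 21), (164, 15), (170, 18)] y [-41.    6.6  47.5]
50 62 68
[... 1711 characters left out ...]
y [-44.4   0.5  46.8]
50 62 505 [(-142, 9), (-40, 15), (-34, 11), (-28, 16), (-22, 6), (-16, 8), (-10, 6), (8, 7), (14, 19), (20, 59), (26, 8), (44, 4), (50, 21), (56, 27), (62, 23), (128, 7), (134, 23), (140, 29), (146, 19), (152, 31), (158, 40), (164, 48), (170, 59)] y [-41.6   0.2  44.2]
62 98 437 [(-148, 16), (-142, 88), (-136, 10), (-112, 5), (-106, 16), (-100, 16), (-94, 10), (-40, 123), (-34, 88), (-28, 57)] y [-39.6  -0.1  40.5]
98 110 229 [(-148, 26), (-142, 47), (-136, 5), (-106, 14), (-70, 4), (-52, 8), (-46, 23), (-40, 68), (-34, 26)] y [-39.    1.1  40.8]
110 132 38 [(-112, 19), (-106, 17)] y [-7.1 -0.2  8.9]
132 165 125 [(-124, 14), (-118, 57), (-112, 53)] y [-34.4   0.3  35.6]
```

```bash
cat >> h.py <<'E'
from scipy.spatial.transform import Rotation as Ro
th=np.deg2rad(14.92); EX=np.array([-np.sin(th),np.cos(th),0]); EY=np.array([-np.cos(th),-np.sin(th),0]); EZ=np.array([0,0,1.])
ORG=np.array([.5856,-.02015,0])-.0243*EX
def cl(x,y,z): return ORG+(x*EX+y*EY+z*EZ)/1000
def toc(X): v=(np.array(X)-ORG)*1000; return np.array([v@EX,v@EY,v[2]])
def go(X,ydir=EX):
    o=monitor.get_obs(); R=Ro.from_quat(o["ee_rot"]).as_matrix()
    d=R.T@(np.array(X)-o["position"])*1000
    y=R.T@ydir; tw=np.degrees(np.arctan2(y[2],y[1]))
    print("t",round(o["clock"],2),"pos",o["position"].round(4),"clamp",toc(o["position"]).round(1),"F",o["ft_force"].round(1),"w",round(float(o["grip_width"]),3))
    print("offset mm",d.round(1),"twist",round(tw,1),"or",round((tw+180)%360-180 if tw<0 else tw-180,1),"tooldown",R[:,0].round(3),"ty",R[:,1].round(3),"q",o["joint_pos"].round(2))
E
python3 -c "
from h import *
print(cl(78,0,12)); go([.47,.396,.231])"
```

```text
[0.57177386 0.03173957 0.012     ]
t 1.45 pos [ 0.261  -0.5679  0.2313] clamp [-421.4  454.7  231.3] F [ 0.1 -0.3  0.1] w 1.001
offset mm [ 3.000e-01 -7.886e+02 -5.924e+02] twist -170.2 or -170.2 tooldown [ 0. -0. -1.] ty [ 0.418 -0.909  0.   ] q [ 1.12  0.33 -0.06  1.46  0.02  1.35 -0.09]
```

```bash
sed -i 's/-.0243\*EX/+.0243*EX/' h.py; python3 -c "
from h import *
print(cl(78,0,12)); go([.42,-.30,.231],-EX);go([.50,-.05,.231],-EX)"
```

```text
[0.55926081 0.07870108 0.012     ]
t 1.45 pos [ 0.261  -0.5679  0.2313] clamp [-470.   454.7  231.3] F [ 0.1 -0.3  0.1] w 1.001
offset mm [   0.3 -177.1 -256.3] twist 9.8 or -170.2 tooldown [ 0. -0. -1.] ty [ 0.418 -0.909  0.   ] q [ 1.12  0.33 -0.06  1.46  0.02  1.35 -0.09]
t 1.45 pos [ 0.261  -0.5679  0.2313] clamp [-470.   454.7  231.3] F [ 0.1 -0.3  0.1] w 1.001
offset mm [ 3.000e-01 -3.708e+02 -4.334e+02] twist 9.8 or -170.2 tooldown [ 0. -0. -1.] ty [ 0.418 -0.909  0.   ] q [ 1.12  0.33 -0.06  1.46  0.02  1.35 -0.09]
```

>>> send_rows(
  grip=[0,0,0,0,0],
  offset=[
    [0,-22,-32],
    [0,-44,-64],
    [0,-67,-96],
    [0,-90,-130],
    [0,-112,-163],
  ],
  twist=[2,4,6,8,9.8],
)

```text
clock: 1.87
position: [0.363, -0.3962, 0.2315]
ee_rot: [0.701, 0.091, -0.701, 0.091]
ft_force: [0.5, -0.6, 0.1]
grip_width: 1.003
```

```bash
python3 -c "
from h import *
go([.48,-.15,.231],-EX);go([.54,.05,.231],-EX);go([.47,.396,.231],-EX)"
```

```text
t 1.87 pos [ 0.363  -0.3962  0.2315] clamp [-330.4  311.9  231.5] F [ 0.5 -0.6  0.1] w 1.003
offset mm [   0.4 -208.3 -175.9] twist -0.1 or -0.1 tooldown [ 0. -0. -1.] ty [ 0.255 -0.967  0.   ] q [ 0.9   0.15 -0.17  1.69  0.03  1.31 -0.59]
t 1.87 pos [ 0.363  -0.3962  0.2315] clamp [-330.4  311.9  231.5] F [ 0.5 -0.6  0.1] w 1.003
offset mm [   0.4 -386.4 -284.9] twist -0.1 or -0.1 tooldown [ 0. -0. -1.] ty [ 0.255 -0.967  0.   ] q [ 0.9   0.15 -0.17  1.69  0.03  1.31 -0.59]
t 1.87 pos [ 0.363  -0.3962  0.2315] clamp [-330.4  311.9  231.5] F [ 0.5 -0.6  0.1] w 1.003
offset mm [ 2.000e-01 -7.388e+02 -3.054e+02] twist -0.1 or -0.1 tooldown [ 0. -0. -1.] ty [ 0.255 -0.967  0.   ] q [ 0.9   0.15 -0.17  1.69  0.03  1.31 -0.59]
```

>>> send_rows(
  grip=[0,0,0,0,0],
  offset=[
    [0,-31,-26],
    [0,-62,-52],
    [0,-93,-78],
    [0,-124,-104],
    [0,-155,-130],
  ],
  twist=[0,0,0,0,0],
)

```text
clock: 2.28
position: [0.4486, -0.213, 0.2317]
ee_rot: [0.701, 0.091, -0.701, 0.092]
ft_force: [1.6, -0.8, 0.4]
grip_width: 0.999
```

>>> send_rows(
  grip=[0,0,0,0,0],
  offset=[
    [0,-36,-19],
    [0,-72,-38],
    [0,-108,-57],
    [0,-144,-76],
    [0,-180,-95],
  ],
  twist=[0,0,0,0,0],
)

```text
clock: 2.7
position: [0.4938, -0.0146, 0.2317]
ee_rot: [0.701, 0.091, -0.701, 0.092]
ft_force: [0.7, -0.3, -1.3]
grip_width: 1.002
```

>>> send_rows(
  grip=[0,0,0,0,0],
  offset=[
    [0,-39,-8],
    [0,-78,-16],
    [0,-117,-24],
    [0,-156,-32],
    [0,-195,-40],
  ],
  twist=[0,0,0,0,0],
)

```text
clock: 3.12
position: [0.482, 0.184, 0.2317]
ee_rot: [0.702, 0.091, -0.701, 0.092]
ft_force: [0.6, 0.3, 0.4]
grip_width: 1.003
```

>>> send_rows(
  grip=[0,0,0,0,0],
  offset=[
    [0,-39,-8],
    [0,-78,-16],
    [0,-117,-24],
    [0,-156,-32],
    [0,-190,-40],
  ],
  twist=[0,0,0,0,0],
)

```text
clock: 3.53
position: [0.4715, 0.3786, 0.2314]
ee_rot: [0.701, 0.092, -0.701, 0.092]
ft_force: [0.7, 0.5, 0.5]
grip_width: 1.002
```

```bash
python3 - <<'E'
from h import *
go([.47,.396,.170],-EX);go([.47,.396,.078],-EX)
p,d=viewer.camera("wrist"); cv2.imwrite("pics/w1.png",p); print(viewer.spot_point("vessel_mid","wrist"))
p,d=viewer.camera("side"); cv2.imwrite("pics/s1.png",p)
print(viewer.camera_model("wrist"))
E
```

```text
t 3.53 pos [0.4715 0.3786 0.2314] clamp [390.4   7.6 231.4] F [0.7 0.5 0.5] w 1.002
offset mm [ 61.4 -17.1  -3. ] twist -0.0 or -0.0 tooldown [ 0.  0. -1.] ty [ 0.257 -0.966 -0.   ] q [-0.14  0.39 -0.79  1.49  0.28  1.38 -2.26]
t 3.53 pos [0.4715 0.3786 0.2314] clamp [390.4   7.6 231.4] F [0.7 0.5 0.5] w 1.002
offset mm [153.4 -17.1  -3. ] twist -0.0 or -0.0 tooldown [ 0.  0. -1.] ty [ 0.257 -0.966 -0.   ] q [-0.14  0.39 -0.79  1.49  0.28  1.38 -2.26]
[{'position': [259.6, 181.5], 'score': 0.56}, {'position': [536.1, 177.6], 'score': 0.33}]
{'camera_matrix': array([[325.1922621 ,   0.        , 275.95046424],
       [  0.        , 325.1922621 , 206.94643039],
       [  0.        ,   0.        ,   1.        ]]), 'mount': array([[ 3.81254601e-04, -3.28510123e-01,  9.44500373e-01,
        -1.41754604e-01],
       [ 9.99999496e-01, -7.51645662e-04, -6.65089856e-04,
         6.20661643e-04],
       [ 9.28418358e-04,  9.44500150e-01,  3.28509671e-01,
        -8.51689890e-02],
       [ 0.00000000e+00,  0.00000000e+00,  0.00000000e+00,
         1.00000000e+00]])}
```

View pics/w1.png

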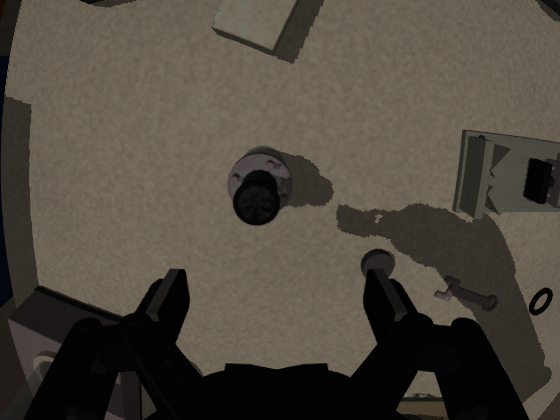

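```bash
cat >> h.py <<'E'
def wrist_plane(c,r,z,o):
    m=viewer.camera_model("wrist");K=m["camera_matrix"];M=m["mount"]
    v=np.array([c-K[0,2],r-K[1,2]])/K[0,0]; a=np.linalg.norm(v)
    d=np.array([*(v/a*np.sin(a)),np.cos(a)]) if a>0 else np.array([0,0,1.])
    R=Ro.from_quat(o["ee_rot"]).as_matrix()
    D=R@M[:3,:3]@d; O=R@M[:3,3]+o["position"]
    return O+D*(z-O[2])/D[2]
E
python3 -c "
from h import *
o=monitor.get_obs()
print(wrist_plane(259.6,181.5,.064,o))
from scipy.spatial import transform
p,d=viewer.camera('wrist'); print(d[150:260:10,255:265:5])
"
```

```text
[0.4701681  0.39564758 0.064     ]
[[0.3382323  0.33137634]
 [0.30020013 0.29976422]
 [0.29683858 0.29438886]
 [0.2518036  0.25234294]
 [0.25614053 0.25508392]
 [0.         0.25693122]
 [0.25979194 0.25972193]
 [0.26326153 0.26313457]
 [0.40659407 0.40644884]
 [0.4102144  0.4091086 ]
 [0.41463998 0.41369858]]
```

```bash
python3 -c "
from h import *
go([.47,.396,.160],-EX)"
```

```text
t 3.73 pos [0.4716 0.377  0.2309] clamp [388.8   7.9 230.9] F [ 0.  -1.7  0.7] w 0.999
offset mm [ 70.9 -18.8  -3.4] twist 0.1 or -179.9 tooldown [-0.001 -0.    -1.   ] ty [ 0.259 -0.966 -0.   ] q [-0.14  0.39 -0.79  1.49  0.28  1.38 -2.25]
```

>>> send_rows(
  grip=[0,0,0,0,0],
  offset=[
    [0,-19,-3],
    [30,-19,-3],
    [60,-19,-3],
    [70,-19,-3],
    [70,-19,-3],
  ],
  twist=[0,0,0,0,0],
)

```text
clock: 4.15
position: [0.4702, 0.3925, 0.1589]
ee_rot: [-0.7, -0.09, 0.702, -0.092]
ft_force: [0.0, -0.0, -0.1]
grip_width: 1.003
```

```bash
python3 -c "
from h import *
go([.47,.396,.078],-EX)"
```

```text
t 4.15 pos [0.4702 0.3925 0.1589] clamp [404.1   5.2 158.9] F [ 0.  -0.  -0.1] w 1.003
offset mm [80.8 -3.7 -1. ] twist -0.2 or -0.2 tooldown [-0.003 -0.004 -1.   ] ty [ 0.255 -0.967  0.003] q [-0.18  0.46 -0.77  1.55  0.33  1.26 -2.31]
```

>>> send_rows(
  grip=[0,0,0,0,0],
  offset=[
    [25,-2,0],
    [50,-2,0],
    [70,-2,0],
    [81,-2,0],
    [81,-2,0],
  ],
  twist=[0,0,0,0,0],
)

```text
clock: 4.57
position: [0.4699, 0.3959, 0.0794]
ee_rot: [-0.701, -0.091, 0.702, -0.092]
ft_force: [-0.0, -0.5, -0.7]
grip_width: 0.999
```

```bash
python3 -c "
from h import *
p,d=viewer.camera('side'); cv2.imwrite('pics/s2.png',cv2.resize(p[200:380,180:400],None,fx=3,fy=3))
go([.47,.396,.078],-EX)"
```

```text
t 4.62 pos [0.4702 0.3967 0.081 ] clamp [408.2   4.1  81. ] F [0.5 0.4 0.2] w 0.997
offset mm [3.  0.6 0.4] twist -0.1 or -0.1 tooldown [ 0. -0. -1.] ty [ 0.256 -0.967  0.   ] q [-0.21  0.54 -0.73  1.62  0.39  1.13 -2.36]
```

View pics/s2.png

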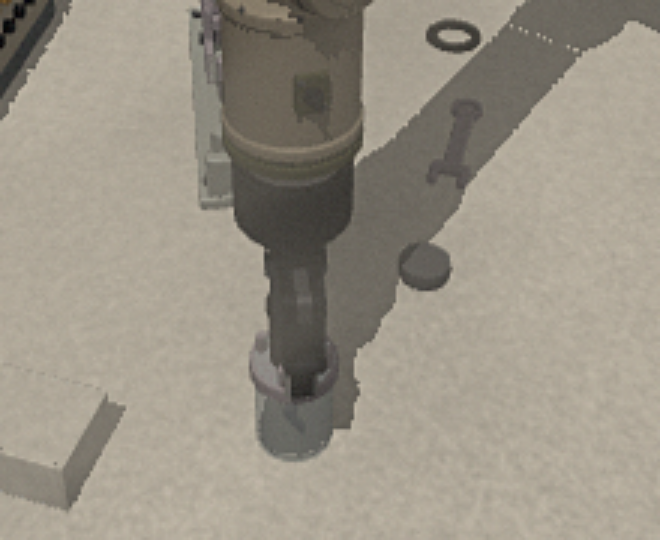

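>>> send_rows(
  grip=[60,120,200,255,255],
  offset=[
    [2,0,0],
    [2,0,0],
    [2,0,0],
    [2,0,0],
    [2,0,0],
  ],
  twist=[0,0,0,0,0],
  newtons=50,
)

```text
clock: 5.03
position: [0.4704, 0.397, 0.0791]
ee_rot: [0.702, 0.091, -0.701, 0.092]
ft_force: [-0.3, -2.2, 4.8]
grip_width: 0.384
```

>>> send_rows(
  grip=[255,255,255,255,255],
  offset=[
    [0,0,0],
    [0,0,0],
    [0,0,0],
    [0,0,0],
    [-3,0,0],
  ],
  twist=[0,0,0,0,0],
)

```text
clock: 5.45
position: [0.4696, 0.3968, 0.081]
ee_rot: [-0.701, -0.091, 0.701, -0.092]
ft_force: [-1.7, -0.1, -4.7]
grip_width: 0.387
```

```bash
python3 -c "
from h import *
go([.47,.396,.178],-EX)"
```

```text
t 5.45 pos [0.4696 0.3968 0.081 ] clamp [408.4   4.8  81. ] F [-1.7 -0.1 -4.7] w 0.387
offset mm [-97.    0.9  -0.1] twist -0.0 or -0.0 tooldown [-0.    -0.001 -1.   ] ty [ 0.257 -0.967  0.001] q [-0.21  0.54 -0.73  1.62  0.39  1.13 -2.36]
```

>>> send_rows(
  grip=[255,255,255,255,255],
  offset=[
    [-15,0,0],
    [-40,0,0],
    [-65,0,0],
    [-85,15,0],
    [-100,35,0],
  ],
  twist=[0,0,0,0,0],
)

```text
clock: 5.87
position: [0.4773, 0.3653, 0.1829]
ee_rot: [0.701, 0.094, -0.701, 0.092]
ft_force: [1.6, 0.1, -5.1]
grip_width: 0.385
```

>>> send_rows(
  grip=[255,255,255,255,255],
  offset=[
    [0,30,0],
    [0,60,-1],
    [0,90,-2],
    [0,120,-4],
    [0,150,-5],
  ],
  twist=[0,0,0,0,0],
)

```text
clock: 6.28
position: [0.5218, 0.2181, 0.1808]
ee_rot: [-0.701, -0.092, 0.701, -0.092]
ft_force: [0.0, -0.2, -3.9]
grip_width: 0.387
```

```bash
python3 -c "
from h import *
go(cl(78,0,181),-EX)"
```

```text
t 6.28 pos [0.5218 0.2181 0.1808] clamp [222.4   0.3 180.8] F [ 0.  -0.2 -3.9] w 0.387
offset mm [ -0.2 144.4  -0.3] twist -0.0 or -0.0 tooldown [-0.001 -0.    -1.   ] ty [ 0.257 -0.966  0.   ] q [ 0.14  0.32 -0.74  1.66  0.23  1.25 -1.96]
```

>>> send_rows(
  grip=[255,255,255,255,255],
  offset=[
    [0,30,0],
    [0,62,0],
    [0,95,0],
    [0,125,0],
    [0,144,0],
  ],
  twist=[0,0,0,0,0],
)

```text
clock: 6.7
position: [0.5592, 0.0765, 0.1806]
ee_rot: [-0.701, -0.09, 0.702, -0.091]
ft_force: [0.9, -0.2, -4.6]
grip_width: 0.387
```

>>> send_rows(
  grip=[255,255,255,255,255],
  offset=[
    [0,0,0],
    [15,0,0],
    [30,0,0],
    [40,0,0],
    [40,0,0],
  ],
  twist=[0,0,0,0,0],
)

```text
clock: 7.12
position: [0.5573, 0.0805, 0.1387]
ee_rot: [-0.7, -0.092, 0.703, -0.092]
ft_force: [-0.9, -0.3, -5.1]
grip_width: 0.385
```

```bash
python3 - <<'E'
from h import *
go(cl(78,0,94),-EX)
o=monitor.get_obs()
p,d=viewer.camera("wrist"); cv2.imwrite("pics/w2.png",p)
for q in viewer.spot_point("bed","wrist")[:2]: print(q, toc(wrist_plane(*q["position"],.012,o)))
for q in viewer.spot_point("vessel_mid","wrist")[:2]: print(q, toc(wrist_plane(*q["position"],.012+.040+.064,o)))
p,d=viewer.camera("side"); cv2.imwrite("pics/s3.png",cv2.resize(p[120:300,180:400],None,fx=3,fy=3))
p,d=viewer.camera("top"); cv2.imwrite("pics/t3.png",cv2.resize(p[120:240,180:360],None,fx=4,fy=4))
E
```

```text
t 7.12 pos [0.5573 0.0805 0.1387] clamp [ 80.2   1.5 138.7] F [-0.9 -0.3 -5.1] w 0.385
offset mm [44.7  2.3 -1.7] twist -0.0 or -0.0 tooldown [-0.004 -0.    -1.   ] ty [ 0.257 -0.966 -0.001] q [ 0.33  0.35 -0.67  1.71  0.23  1.17 -1.7 ]
{'position': [275.6, 256.9], 'score': 0.69} [ 79.9626553    3.77945572 116.        ]
```

View pics/w2.png

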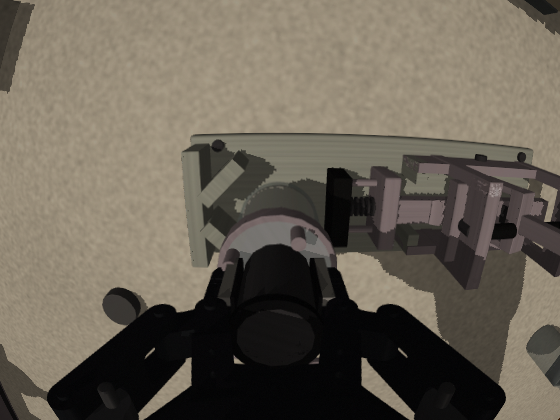

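View pics/s3.png

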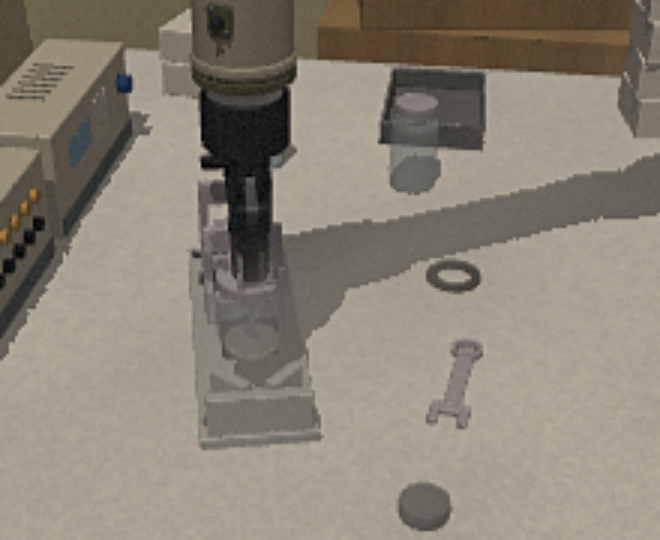

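```bash
python3 - <<'E'
from h import *
go(cl(78,0,96),-EX)
p,d=viewer.camera("side"); C=cloud("side",d); 
for q in viewer.regions_of("vessel_mid","side")[:1]:
    print(q["score"],q["box"]); s=C[q["region"]]; s=(s-ORG)*1000; s=np.stack([s@EX,s@EY,s[:,2]],1)
    for lo in range(40,170,10):
        k=s[(s[:,2]>lo)&(s[:,2]<lo+10)]
        if len(k)>4: print(lo,len(k),k.min(0).round(),k.max(0).round())
E
```

```text
t 7.37 pos [0.5595 0.0808 0.1422] clamp [ 80.   -0.8 142.2] F [ 0.8  0.5 -3.9] w 0.386
offset mm [46.2  2.   0.8] twist -0.0 or -0.0 tooldown [ 0.001  0.    -1.   ] ty [ 0.257 -0.966  0.   ] q [ 0.33  0.34 -0.67  1.71  0.23  1.17 -1.7 ]
0.92 [252.9, 192.7, 24.3, 46.1]
60 32 [ 86. -24.  63.] [109.  26.  70.]
70 57 [-58. -27.  70.] [108.  34.  80.]
80 59 [-48. -27.  80.] [108.  30.  90.]
90 61 [ 86. -26.  90.] [110.  26. 100.]
100 56 [ 86. -26. 100.] [109.  26. 110.]
110 66 [ 80. -28. 110.] [110.  27. 120.]
120 49 [ 85. -30. 120.] [111.  29. 130.]
130 111 [ 61. -30. 130.] [113.  29. 140.]
140 85 [ 54. -30. 140.] [108.  30. 150.]
150 28 [ 66. -24. 151.] [107.  24. 160.]
160 12 [ 83. -16. 162.] [102.  17. 168.]
```

>>> send_rows(
  grip=[255,255,255,255,255],
  offset=[
    [10,2,1],
    [22,3,1],
    [34,3,1],
    [44,3,1],
    [46,3,1],
  ],
  twist=[0,0,0,0,0],
)

```text
clock: 7.88
position: [0.5573, 0.077, 0.0923]
ee_rot: [-0.7, -0.092, 0.703, -0.091]
ft_force: [-0.4, -0.9, -4.5]
grip_width: 0.385
```

>>> send_rows(
  grip=[255,255,255,255,255],
  offset=[
    [0,0,0],
    [1,0,0],
    [2,0,0],
    [3,0,0],
    [3,0,0],
  ],
  twist=[0,0,0,0,0],
)

```text
clock: 8.3
position: [0.559, 0.0774, 0.0925]
ee_rot: [0.701, 0.092, -0.701, 0.092]
ft_force: [0.0, -0.7, -5.1]
grip_width: 0.386
```

```bash
python3 - <<'E'
from h import *
p,d=viewer.camera("side")
go(cl(78,0,91),-EX)
E
```

```text
t 8.35 pos [0.559  0.0773 0.0925] clamp [76.8  0.6 92.5] F [ 0.4 -0.6 -4.6] w 0.386
offset mm [ 1.5 -1.2 -0.6] twist -0.0 or -0.0 tooldown [ 0. -0. -1.] ty [ 0.257 -0.966  0.   ] q [ 0.32  0.4  -0.65  1.76  0.27  1.08 -1.73]
```

Still hanging (−4.6 N); down in small steps.

>>> send_rows(
  grip=[255,255,255,255,255],
  offset=[
    [0.7,-1,0],
    [1.4,-1,0],
    [1.4,-1,0],
    [1.4,-1,0],
    [1.4,-1,0],
  ],
  twist=[0,0,0,0,0],
)

```text
clock: 8.77
position: [0.5588, 0.0785, 0.0912]
ee_rot: [0.701, 0.092, -0.701, 0.092]
ft_force: [0.2, 0.7, -1.1]
grip_width: 0.386
```

```bash
python3 - <<'E'
from h import *
p,d=viewer.camera("side")
go(cl(78,0,91),-EX)
E
```

```text
t 8.82 pos [0.5588 0.0785 0.0912] clamp [77.9  0.5 91.2] F [-0.6  0.9 -0.7] w 0.385
offset mm [ 0.2 -0.1 -0.5] twist -0.0 or -0.0 tooldown [ 0.001  0.    -1.   ] ty [ 0.257 -0.966 -0.   ] q [ 0.32  0.4  -0.65  1.76  0.27  1.08 -1.73]
```

>>> send_rows(
  grip=[85,60,30,0,0],
  offset=[
    [0,0,0],
    [0,0,0],
    [0,0,0],
    [0,0,0],
    [0,0,0],
  ],
  twist=[0,0,0,0,0],
  newtons=20,
)

```text
clock: 9.23
position: [0.5587, 0.0783, 0.091]
ee_rot: [0.701, 0.092, -0.701, 0.092]
ft_force: [0.6, 0.8, -0.7]
grip_width: 1.0
```

>>> send_rows(
  grip=[0,0,0,0,0],
  offset=[
    [0,0,0],
    [-10,0,0],
    [-40,0,0],
    [-75,0,0],
    [-110,0,0],
  ],
  twist=[0,0,0,0,0],
)

```text
clock: 9.65
position: [0.558, 0.0785, 0.2027]
ee_rot: [-0.701, -0.092, 0.701, -0.092]
ft_force: [1.1, -0.5, -0.6]
grip_width: 1.0
```

```bash
python3 - <<'E'
from h import *
p,d=viewer.camera("side"); C=cloud("side",d); 
cv2.imwrite("pics/s4.png",cv2.resize(p[120:300,180:400],None,fx=3,fy=3))
for q in viewer.regions_of("vessel_mid","side")[:1]:
    print(q["score"],q["box"]); s=C[q["region"]]; s=(s-ORG)*1000; s=np.stack([s@EX,s@EY,s[:,2]],1)
    for lo in range(10,150,10):
        k=s[(s[:,2]>lo)&(s[:,2]<lo+10)]
        if len(k)>4: print(lo,len(k),k.min(0).round(),k.max(0).round())
H=cl(-142.6,0,210); go(H,-EX)
E
```

```text
0.85 [253.5, 205.4, 27.5, 42.3]
10 15 [-97.  33.  11.] [43. 44. 17.]
30 17 [ 40. -26.  30.] [105.  22.  40.]
40 51 [-41. -25.  40.] [107.  29.  49.]
50 63 [ -9. -25.  50.] [134.  28.  60.]
60 58 [  1. -27.  60.] [105.  26.  70.]
70 48 [ 81. -29.  70.] [108.  29.  80.]
80 140 [ 48. -29.  80.] [107.  33.  90.]
90 63 [ 63. -25.  90.] [105.  30. 100.]
100 43 [ 81. -15. 100.] [100.  26. 110.]
110 37 [ 81. -15. 110.] [ 94.  16. 119.]
120 37 [ 81. -14. 121.] [ 96.  16. 130.]
130 47 [ 62. -14. 130.] [ 97.  19. 140.]
140 65 [ 60. -14. 140.] [ 97.  20. 143.]
t 9.75 pos [0.5613 0.0794 0.2076] clamp [ 78.2  -2.1 207.6] F [ 0.7 -0.5 -0.1] w 1.0
offset mm [ -2.1 220.8   2. ] twist -0.0 or -0.0 tooldown [ 0.009  0.001 -1.   ] ty [ 0.257 -0.966  0.002] q [ 0.35  0.28 -0.68  1.63  0.19  1.28 -1.67]
```

View pics/s4.png

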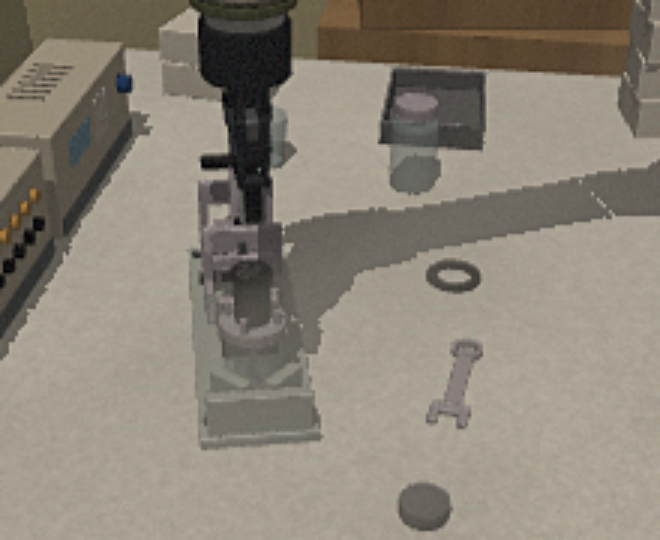

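>>> send_rows(
  grip=[0,0,0,0,0],
  offset=[
    [0,30,0],
    [0,65,0],
    [0,100,1],
    [0,135,2],
    [0,170,2],
  ],
  twist=[0,0,0,0,0],
)

```text
clock: 10.17
position: [0.6004, -0.0882, 0.2015]
ee_rot: [0.701, 0.091, -0.701, 0.092]
ft_force: [0.7, -0.4, 0.1]
grip_width: 0.998
```

>>> send_rows(
  grip=[0,0,0,0,0],
  offset=[
    [0,25,0],
    [0,45,0],
    [0,51,0],
    [0,51,0],
    [0,51,0],
  ],
  twist=[0,0,0,0,0],
)

```text
clock: 10.58
position: [0.6134, -0.1345, 0.2011]
ee_rot: [0.701, 0.092, -0.701, 0.092]
ft_force: [-0.4, 0.5, 0.3]
grip_width: 0.999
```

```bash
python3 - <<'E'
from h import *
o=monitor.get_obs(); go(cl(-142.6,0,127),-EX)
p,d=viewer.camera("wrist"); cv2.imwrite("pics/w5.png",p)
for q in viewer.spot_point("handle","wrist")[:2]: print(q, toc(wrist_plane(*q["position"],.143,o)))
for q in viewer.spot_point("vessel_mid","wrist")[:2]: print(q, toc(wrist_plane(*q["position"],.076,o)))
go(cl(-142.6,0,127),-EX)
E
```

```text
t 10.58 pos [ 0.6134 -0.1345  0.2011] clamp [-142.     2.6  201.1] F [-0.4  0.5  0.3] w 0.999
offset mm [74.1  0.7 -2.6] twist 0.0 or -180.0 tooldown [ 0.     0.001 -1.   ] ty [ 0.258 -0.966 -0.001] q [ 0.57  0.41 -0.56  1.47  0.22  1.32 -1.32]
{'position': [61.8, 197.3], 'score': 0.83} [73.96173977 -0.20168234 76.        ]
t 10.73 pos [ 0.6134 -0.1338  0.2013] clamp [-141.3    2.4  201.3] F [-0.3 -0.9  1. ] w 1.001
offset mm [74.3  1.4 -2.3] twist 0.1 or -179.9 tooldown [ 0.  0. -1.] ty [ 0.259 -0.966 -0.   ] q [ 0.57  0.41 -0.56  1.47  0.22  1.32 -1.32]
```

View pics/w5.png

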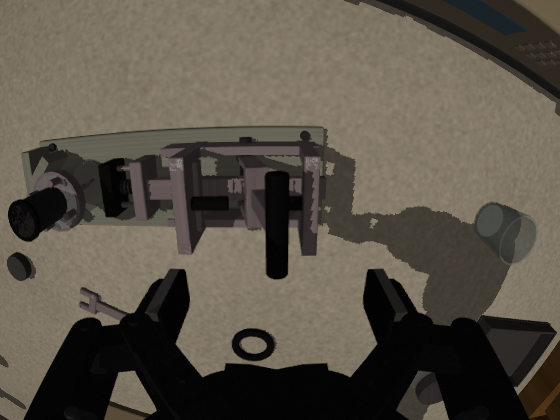

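```bash
python3 - <<'E'
from h import *
o=monitor.get_obs()
for r in (172,225,278): print(toc(wrist_plane(277,r,.143,o)).round(1))
go(cl(-142.6,0,125),-EX)
E
```

```text
[-142.3  -36.6  143. ]
[-142.4   -0.5  143. ]
[-142.5   40.7  143. ]
t 10.73 pos [ 0.6134 -0.1338  0.2013] clamp [-141.3    2.4  201.3] F [-0.3 -0.9  1. ] w 1.001
offset mm [76.3  1.4 -2.3] twist 0.1 or -179.9 tooldown [ 0.  0. -1.] ty [ 0.259 -0.966 -0.   ] q [ 0.57  0.41 -0.56  1.47  0.22  1.32 -1.32]
```

>>> send_rows(
  grip=[0,0,0,0,0],
  offset=[
    [20,1,-2],
    [40,1,-2],
    [60,1,-2],
    [72,1,-2],
    [75,1,-2],
  ],
  twist=[0,0,0,0,0],
)

```text
clock: 11.15
position: [0.6145, -0.1352, 0.1238]
ee_rot: [-0.7, -0.092, 0.702, -0.092]
ft_force: [-0.2, 0.6, 0.0]
grip_width: 1.001
```

```bash
python3 - <<'E'
from h import *
p,d=viewer.camera("top"); cv2.imwrite("pics/t6.png",cv2.resize(p[120:240,200:380],None,fx=4,fy=4))
p,d=viewer.camera("wrist"); cv2.imwrite("pics/w6.png",p)
go(cl(-142.6,0,125),-EX)
E
```

```text
t 11.25 pos [ 0.6155 -0.1356  0.1259] clamp [-143.6    0.8  125.9] F [1.9 0.3 0.2] w 1.006
offset mm [ 0.9 -1.  -0.8] twist 0.0 or -180.0 tooldown [-0.001  0.    -1.   ] ty [ 0.258 -0.966 -0.   ] q [ 0.56  0.48 -0.54  1.55  0.26  1.19 -1.34]
```

View pics/w6.png

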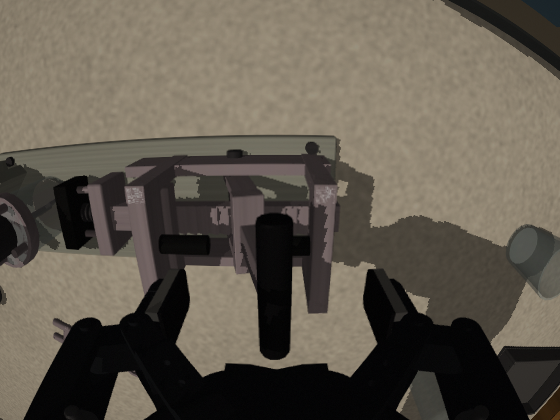

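>>> send_rows(
  grip=[80,160,255,255,255],
  offset=[
    [1,-1,-1],
    [1,-1,-1],
    [1,-1,-1],
    [1,-1,-1],
    [1,-1,-1],
  ],
  twist=[0,0,0,0,0],
  newtons=30,
)

```text
clock: 11.67
position: [0.6165, -0.1351, 0.1254]
ee_rot: [0.701, 0.091, -0.701, 0.092]
ft_force: [-0.0, 0.4, -1.0]
grip_width: 0.297
```

>>> send_rows(
  grip=[255,255,255,255,255],
  offset=[
    [0,0,0],
    [0,0,0],
    [0,0,0],
    [0,0,0],
    [0,0,0],
  ],
  twist=[0,0,0,0,0],
)

```text
clock: 12.08
position: [0.6162, -0.1337, 0.1256]
ee_rot: [-0.701, -0.092, 0.701, -0.091]
ft_force: [-4.1, 4.5, 6.2]
grip_width: 0.198
```

```bash
cat >> h.py <<'E'
def st():
    o=monitor.get_obs(); c=toc(o["position"]); f=o["ft_force"]
    a=np.arcsin((c[0]+110)/127)
    print("t %.2f clamp %s Fx %.1f Fy %.1f Fz %.1f w %.3f lever %.3f"%(o["clock"],c.round(1),f@EX,f@EY,f[2],o["grip_width"],a))
E
python3 - <<'E'
from h import *
viewer.camera("side"); st()
E
```

```text
t 12.13 clamp [-141.9   -0.3  125.6] Fx 4.2 Fy 2.6 Fz 5.6 w 0.200 lever -0.254
```

>>> send_rows(
  grip=[255,255,255,255,255],
  offset=[
    [-1,-4,0],
    [-2,-9,0],
    [-3,-14,0],
    [-3.4,-19,0],
    [-3.7,-24,0],
  ],
  twist=[0,0,0,0,0],
)

```text
clock: 12.55
position: [0.6109, -0.1138, 0.13]
ee_rot: [0.702, 0.09, -0.7, 0.092]
ft_force: [1.6, -6.4, 6.8]
grip_width: 0.174
```

```bash
python3 - <<'E'
from h import *
st();viewer.camera("side"); st()
E
```

```text
t 12.55 clamp [-121.3   -0.3  130. ] Fx -6.6 Fy 0.1 Fz 6.8 w 0.174 lever -0.089
t 12.60 clamp [-120.1   -0.4  130.1] Fx -3.5 Fy 2.3 Fz 8.4 w 0.174 lever -0.079
```

>>> send_rows(
  grip=[255,255,255,255,255],
  offset=[
    [-0.4,-3,0],
    [-0.8,-6,0],
    [-1,-8,0],
    [-1,-10,0],
    [-1,-10,0],
  ],
  twist=[0,0,0,0,0],
)

```text
clock: 13.02
position: [0.6081, -0.1032, 0.1307]
ee_rot: [0.702, 0.09, -0.701, 0.092]
ft_force: [-0.8, -3.4, 6.3]
grip_width: 0.173
```

```bash
python3 - <<'E'
from h import *
st();viewer.camera("side"); st()
E
```

```text
t 13.02 clamp [-110.3   -0.4  130.7] Fx -3.1 Fy 1.7 Fz 6.3 w 0.173 lever -0.002
t 13.07 clamp [-110.3   -0.4  130.7] Fx -3.8 Fy 1.4 Fz 7.9 w 0.175 lever -0.002
```

>>> send_rows(
  grip=[255,255,255,255,255],
  offset=[
    [-0.2,-1,0],
    [-0.5,-2,0],
    [-0.5,-3,0],
    [-0.5,-3,0],
    [-0.5,-3,0],
  ],
  twist=[0,0,0,0,0],
)

```text
clock: 13.48
position: [0.6072, -0.1001, 0.1308]
ee_rot: [0.702, 0.091, -0.701, 0.092]
ft_force: [0.4, -4.6, 6.2]
grip_width: 0.172
```

```bash
python3 - <<'E'
from h import *
st();viewer.camera("side"); st()
E
```

```text
t 13.48 clamp [-107.1   -0.3  130.8] Fx -4.6 Fy 0.8 Fz 6.2 w 0.172 lever 0.023
t 13.53 clamp [-107.1   -0.4  130.8] Fx -3.3 Fy -0.3 Fz 6.6 w 0.171 lever 0.023
```

>>> send_rows(
  grip=[255,255,255,255,255],
  offset=[
    [0,-0.5,0],
    [0,-1,0],
    [0,-1.5,0],
    [0,-1.5,0],
    [0,-1.5,0],
  ],
  twist=[0,0,0,0,0],
)

```text
clock: 13.95
position: [0.6069, -0.0989, 0.1309]
ee_rot: [0.702, 0.091, -0.701, 0.092]
ft_force: [0.6, -5.2, 6.8]
grip_width: 0.177
```

```bash
python3 - <<'E'
from h import *
st();p,d=viewer.camera("side"); st()
cv2.imwrite("pics/s7.png",cv2.resize(p[120:300,180:400],None,fx=3,fy=3))
E
```

```text
t 13.95 clamp [-105.9   -0.3  130.9] Fx -5.2 Fy 0.8 Fz 6.8 w 0.177 lever 0.032
t 14.00 clamp [-105.9   -0.4  130.9] Fx -6.0 Fy 0.6 Fz 7.1 w 0.179 lever 0.033
```

View pics/s7.png

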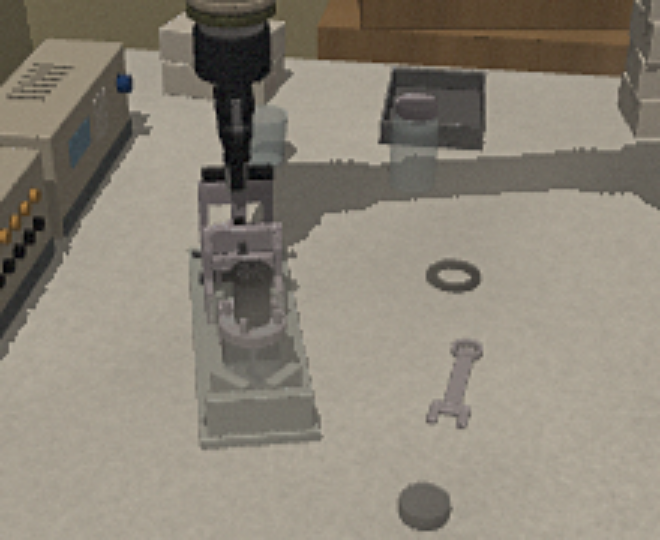

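>>> send_rows(
  grip=[255,255,255,255,255],
  offset=[
    [0,-0.5,0],
    [0,-1,0],
    [0,-1.5,0],
    [0,-1.5,0],
    [0,-1.5,0],
  ],
  twist=[0,0,0,0,0],
)

```text
clock: 14.42
position: [0.6068, -0.0984, 0.1309]
ee_rot: [0.702, 0.09, -0.701, 0.092]
ft_force: [2.3, -8.2, 6.2]
grip_width: 0.173
```

```bash
python3 - <<'E'
from h import *
st();p,d=viewer.camera("top"); st()
C=cloud("top",d); 
A=(C-ORG)*1000; A=np.stack([A@EX,A@EY,A[...,2]],-1)
for q in viewer.regions_of("pad","top")[:2]: print(q["score"],q["box"],np.percentile(A[q["region"]],[2,50,98],axis=0).round(1).tolist())
cv2.imwrite("pics/t7.png",cv2.resize(p[120:240,200:380],None,fx=4,fy=4))
E
```

```text
t 14.42 clamp [-105.3   -0.4  130.9] Fx -8.6 Fy -0.1 Fz 6.2 w 0.173 lever 0.037
t 14.47 clamp [-105.3   -0.3  130.9] Fx -8.3 Fy 0.0 Fz 5.5 w 0.178 lever 0.037
0.53 [252.7, 172.5, 11.0, 21.6] [[35.6, -23.3, 11.5], [42.2, 8.2, 53.8], [50.1, 28.9, 60.8]]
```

View pics/t7.png

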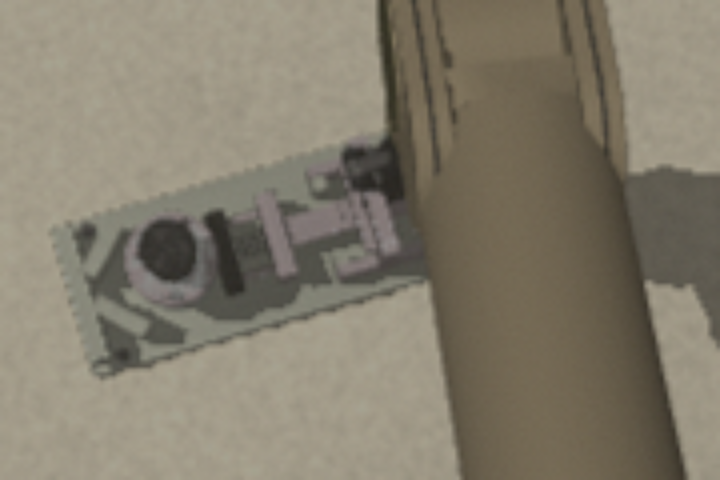

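>>> send_rows(
  grip=[255,255,255,255,255],
  offset=[
    [0,5,0],
    [0,11,0],
    [0.1,17,0],
    [0.5,22,0],
    [1,26,0],
  ],
  twist=[0,0,0,0,0],
)

```text
clock: 14.93
position: [0.6124, -0.1193, 0.1293]
ee_rot: [-0.701, -0.093, 0.701, -0.091]
ft_force: [-3.7, 5.4, 9.8]
grip_width: 0.172
```

```bash
python3 - <<'E'
from h import *
st();p,d=viewer.camera("top"); st()
E
```

```text
t 14.93 clamp [-127.    -0.4  129.3] Fx 6.1 Fy 2.2 Fz 9.8 w 0.172 lever -0.134
t 14.98 clamp [-127.6   -0.4  129.2] Fx 3.4 Fy 2.5 Fz 6.7 w 0.172 lever -0.139
```

>>> send_rows(
  grip=[255,255,255,255,255],
  offset=[
    [0.7,4,0],
    [1.4,8,0],
    [2,11,0],
    [2.4,13.5,0],
    [2.4,13.5,0],
  ],
  twist=[0,0,0,0,0],
)

```text
clock: 15.4
position: [0.6156, -0.1307, 0.1275]
ee_rot: [-0.701, -0.094, 0.701, -0.091]
ft_force: [-7.5, 6.4, 15.0]
grip_width: 0.169
```

```bash
python3 - <<'E'
from h import *
st();p,d=viewer.camera("top"); st()
E
```

```text
t 15.40 clamp [-138.9   -0.5  127.5] Fx 8.1 Fy 5.6 Fz 15.0 w 0.169 lever -0.230
t 15.45 clamp [-138.8   -0.5  127.5] Fx 8.1 Fy 4.8 Fz 13.9 w 0.170 lever -0.229
```

>>> send_rows(
  grip=[255,255,255,255,255],
  offset=[
    [-1,1,0],
    [-2,2,0],
    [-2,3,0],
    [-2,4,0],
    [-2,4,0],
  ],
  twist=[0,0,0,0,0],
)

```text
clock: 15.87
position: [0.6158, -0.1318, 0.1274]
ee_rot: [-0.7, -0.096, 0.702, -0.09]
ft_force: [-4.8, 11.8, 2.3]
grip_width: 0.172
```

```bash
python3 - <<'E'
from h import *
st();p,d=viewer.camera("side"); st()
cv2.imwrite("pics/s8.png",cv2.resize(p[140:260,200:340],None,fx=4,fy=4))
E
```

```text
t 15.87 clamp [-139.9   -0.5  127.4] Fx 12.6 Fy 1.6 Fz 2.3 w 0.172 lever -0.238
t 15.92 clamp [-139.9   -0.4  127.4] Fx 13.0 Fy 1.2 Fz 1.4 w 0.180 lever -0.238
```

View pics/s8.png

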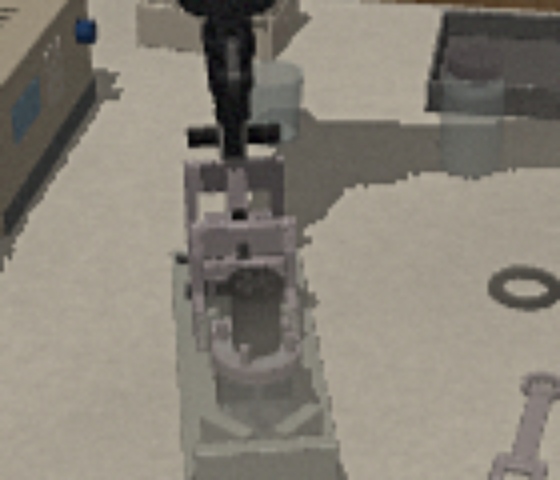

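```bash
cat >> h.py <<'E'
def handle():
    p,d=viewer.camera("side"); C=cloud("side",d); A=(C-ORG)*1000; A=np.stack([A@EX,A@EY,A[...,2]],-1)
    k=(A[...,2]>132)&(A[...,2]<165)&(abs(A[...,0]+125)<40)&(abs(A[...,1])>16)&(abs(A[...,1])<36)
    s=A[k]; print("handle pts",len(s),"median",np.median(s,0).round(1),"front",np.percentile(s[:,0],90).round(1))
    v,u=np.nonzero(k); print("pix mean",u.mean().round(2),v.mean().round(2))
    # pixel fit: mean pixel vs lever angle model using offset of visible surface
    for a in np.arange(-.30,.06,.02):
        X=cl(-110+127*np.sin(a),0,20+127*np.cos(a)); q=proj("side",X)
        if a==-.30: best=[]
        best.append((round(a,2),q.round(2).tolist()))
    rows=np.array([b[1][1] for b in best]); aa=np.array([b[0] for b in best])
    r=v.mean(); i=np.argsort(rows); print("angle by row %.3f"%np.interp(r,rows[i],aa[i]))
    q=viewer.spot_point("handle","side"); print([(x["position"],x["score"]) for x in q[:1]])
    return p,A
E
python3 - <<'E'
from h import *
handle()
S=np.load("cside.npy"); A=(S-ORG)*1000; A=np.stack([A@EX,A@EY,A[...,2]],-1)
k=(A[...,2]>132)&(A[...,2]<165)&(abs(A[...,0]+125)<40)&(abs(A[...,1])>16)&(abs(A[...,1])<36)
s=A[k]; print("start",len(s),np.median(s,0).round(1)); v,u=np.nonzero(k); print(u.mean(),v.mean())
for a in(-.28,-.26,-.24,-.2): print(a,proj("side",cl(-110+127*np.sin(a),0,20+127*np.cos(a))))
st(); go(cl(-142,0,127),-EX)
E
```

```text
handle pts 64 median [-134.2   16.2  147.6] front -132.0
pix mean 258.31 173.45
angle by row -0.273
[([259.1, 177.3], 0.76)]
start 63 [-137.4   16.7  146.9]
258.44444444444446 173.23809523809524
-0.28 [257.71160519 173.3981648 ]
-0.26 [257.75359965 173.5464848 ]
-0.24 [257.79645751 173.71110977]
-0.2 [257.88470795 174.0893596 ]
t 16.02 clamp [-139.9   -0.5  127.4] Fx 13.5 Fy 1.2 Fz 1.5 w 0.176 lever -0.237
t 16.02 pos [ 0.6158 -0.1317  0.1274] clamp [-139.9   -0.5  127.4] F [-4.7 12.8  1.5] w 0.176
offset mm [0.4 2.1 0.5] twist 0.2 or -179.8 tooldown [-0.005  0.008 -1.   ] ty [ 0.261 -0.965 -0.009] q [ 0.56  0.48 -0.55  1.54  0.25  1.2  -1.34]
```

>>> send_rows(
  grip=[255,255,255,255,255],
  offset=[
    [0,0,0],
    [0,0,0],
    [0,0,0],
    [0,0,0],
    [0,0,0],
  ],
  twist=[0,0,0,0,0],
  newtons=20,
)

```text
clock: 16.43
position: [0.6158, -0.1317, 0.1274]
ee_rot: [-0.7, -0.096, 0.702, -0.09]
ft_force: [-4.1, 12.3, 2.6]
grip_width: 0.177
```

```bash
python3 - <<'E'
from h import *
st(); print(monitor.get_obs()["torque"])
p,d=viewer.camera("wrist"); cv2.imwrite("pics/w9.png",p)
E
```

```text
t 16.43 clamp [-139.9   -0.5  127.4] Fx 12.9 Fy 0.8 Fz 2.6 w 0.177 lever -0.238
[ 4.09980484  1.40722665 -0.0846345 ]
```

View pics/w9.png

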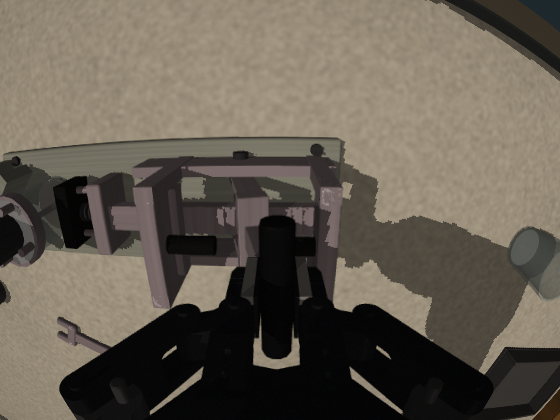

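>>> send_rows(
  grip=[255,255,255,255,255],
  offset=[
    [0.2,1,0],
    [0.4,2,0],
    [0.4,2,0],
    [0.4,2,0],
    [0.4,2,0],
  ],
  twist=[0,0,0,0,0],
)

```text
clock: 16.9
position: [0.6161, -0.1329, 0.1271]
ee_rot: [-0.7, -0.097, 0.702, -0.09]
ft_force: [-6.5, 13.7, 3.1]
grip_width: 0.174
```

```bash
python3 - <<'E'
from h import *
st(); o=monitor.get_obs(); print(o["torque"]); go(cl(-142,0,127),-EX)
E
```

```text
t 16.90 clamp [-141.2   -0.5  127.1] Fx 14.9 Fy 2.8 Fz 3.1 w 0.174 lever -0.248
[ 4.65032831  1.8224413  -0.05979985]
t 16.9 pos [ 0.6161 -0.1329  0.1271] clamp [-141.2   -0.5  127.1] F [-6.5 13.7  3.1] w 0.174
offset mm [0.1 0.8 0.5] twist 0.2 or -179.8 tooldown [-0.005  0.009 -1.   ] ty [ 0.261 -0.965 -0.01 ] q [ 0.56  0.48 -0.55  1.54  0.25  1.2  -1.34]
```

>>> send_rows(
  grip=[195,195,195,195,195],
  offset=[
    [0,-1,0],
    [0,-1,0],
    [0,-1,0],
    [0,-1,0],
    [0,-1,0],
  ],
  twist=[0,0,0,0,0],
)

```text
clock: 17.32
position: [0.6167, -0.1351, 0.1273]
ee_rot: [-0.7, -0.094, 0.702, -0.091]
ft_force: [-1.9, 7.2, 0.3]
grip_width: 0.232
```

```bash
python3 - <<'E'
from h import *
st(); o=monitor.get_obs(); print(o["torque"]); go(cl(-142,0,127),-EX); handle(); st()
E
```

```text
t 17.32 clamp [-143.4   -0.5  127.3] Fx 7.5 Fy -0.1 Fz 0.3 w 0.232 lever -0.266
[1.61321785 0.3174144  0.0079592 ]
t 17.32 pos [ 0.6167 -0.1351  0.1273] clamp [-143.4   -0.5  127.3] F [-1.9  7.2  0.3] w 0.232
offset mm [ 0.3 -1.4  0.5] twist 0.2 or -179.8 tooldown [-0.003  0.005 -1.   ] ty [ 0.26  -0.966 -0.005] q [ 0.56  0.48 -0.54  1.54  0.25  1.2  -1.34]
handle pts 62 median [-138.5   16.4  146.7] front -134.6
pix mean 258.21 173.15
angle by row -0.300
[([259.2, 174.1], 0.65)]
t 17.42 clamp [-143.4   -0.5  127.3] Fx 7.0 Fy -0.6 Fz -0.9 w 0.237 lever -0.266
```

>>> send_rows(
  grip=[195,195,195,195,195],
  offset=[
    [0,-4,0],
    [-1,-10,0],
    [-2,-16,0],
    [-3,-21,0],
    [-3.5,-26,0],
  ],
  twist=[0,0,0,0,0],
)

```text
clock: 17.83
position: [0.6106, -0.1144, 0.132]
ee_rot: [0.701, 0.091, -0.701, 0.092]
ft_force: [0.9, -4.4, 1.1]
grip_width: 0.236
```

```bash
python3 - <<'E'
from h import *
st(); viewer.camera("side"); st()
E
```

```text
t 17.83 clamp [-1.218e+02  1.000e-01  1.320e+02] Fx -4.5 Fy 0.3 Fz 1.1 w 0.236 lever -0.093
t 17.88 clamp [-1.206e+02 -1.000e-01  1.322e+02] Fx -3.2 Fy 2.8 Fz 0.1 w 0.238 lever -0.084
```

>>> send_rows(
  grip=[195,195,195,195,195],
  offset=[
    [0,-3,0],
    [-0.4,-6,0],
    [-0.4,-9,0],
    [-0.4,-11,0],
    [-0.4,-11,0],
  ],
  twist=[0,0,0,0,0],
)

```text
clock: 18.3
position: [0.608, -0.1028, 0.1323]
ee_rot: [0.701, 0.092, -0.701, 0.092]
ft_force: [0.7, -1.2, 1.2]
grip_width: 0.239
```

```bash
python3 - <<'E'
from h import *
st(); viewer.camera("side"); st()
E
```

```text
t 18.30 clamp [-109.9   -0.4  132.3] Fx -1.4 Fy -0.4 Fz 1.2 w 0.239 lever 0.001
t 18.35 clamp [-110.    -0.3  132.2] Fx -0.5 Fy 0.9 Fz 0.7 w 0.234 lever 0.000
```

>>> send_rows(
  grip=[195,195,195,195,195],
  offset=[
    [0,-1,0],
    [0,-2,0],
    [0,-3,0],
    [0,-3,0],
    [0,-3,0],
  ],
  twist=[0,0,0,0,0],
)

```text
clock: 18.77
position: [0.6073, -0.1006, 0.1322]
ee_rot: [0.701, 0.092, -0.701, 0.092]
ft_force: [0.7, -0.9, 0.9]
grip_width: 0.234
```

```bash
cat >> h.py <<'E'
def rk():
    p,d=viewer.camera("top"); C=cloud("top",d); A=(C-ORG)*1000; A=np.stack([A@EX,A@EY,A[...,2]],-1)
    b=p.max(-1)
    k=(A[...,2]>44)&(A[...,2]<62)&(A[...,0]>15)&(A[...,0]<75)&(abs(A[...,1])<27)&(b<45)
    s=A[k]; print("pad",k.sum(),np.percentile(s[:,0],[5,50,95]).round(1))
    k=(A[...,2]>118)&(A[...,2]<150)&(A[...,0]>50)&(A[...,0]<130)&(abs(A[...,1])<40)
    s=A[k]; print("cap",k.sum(),((np.percentile(s,2,axis=0)+np.percentile(s,98,axis=0))/2).round(1))
    cv2.imwrite("pics/rk%d.png"%(1000*monitor.get_obs()["clock"]),cv2.resize(p[130:230,200:330],None,fx=5,fy=5))
E
python3 - <<'E'
from h import *
st(); rk(); st()
E
ls pics
```

```text
t 18.77 clamp [-107.7   -0.2  132.2] Fx -1.0 Fy -0.4 Fz 0.9 w 0.234 lever 0.018
pad 3 [47.1 49.5 51.9]
cap 175 [ 83.8   0.7 140.4]
t 18.82 clamp [-107.6   -0.2  132.2] Fx -1.8 Fy -0.8 Fz 1.1 w 0.238 lever 0.019
clz.png
rk18816.png
s1.png
s2.png
s3.png
s4.png
s7.png
s8.png
sdz.png
side0.png
t3.png
t6.png
t7.png
top0.png
w1.png
w2.png
w5.png
w6.png
w9.png
```

>>> send_rows(
  grip=[195,195,195,195,195],
  offset=[
    [0,-1,0],
    [0,-2,0],
    [0,-3,0],
    [0,-3,0],
    [0,-3,0],
  ],
  twist=[0,0,0,0,0],
)

```text
clock: 19.23
position: [0.6064, -0.0976, 0.1323]
ee_rot: [0.701, 0.092, -0.701, 0.092]
ft_force: [2.2, -2.9, 1.8]
grip_width: 0.237
```

```bash
python3 - <<'E'
from h import *
st(); rk(); handle(); st()
E
```

```text
t 19.23 clamp [-104.5   -0.2  132.3] Fx -3.4 Fy -1.4 Fz 1.8 w 0.237 lever 0.043
pad 5 [44.8 45.4 52.4]
cap 171 [ 84.9   0.6 140.3]
handle pts 72 median [-101.   -16.7  150.4] front -98.8
pix mean 258.32 177.28
angle by row 0.017
[([259.1, 176.1], 0.7)]
t 19.38 clamp [-1.045e+02 -1.000e-01  1.322e+02] Fx -1.6 Fy -0.5 Fz 1.9 w 0.239 lever 0.043
```

>>> send_rows(
  grip=[195,195,195,195,195],
  offset=[
    [0,-1,0],
    [0,-2,0],
    [0,-2,0],
    [0,-2,0],
    [0,-2,0],
  ],
  twist=[0,0,0,0,0],
)

```text
clock: 19.8
position: [0.606, -0.0965, 0.1322]
ee_rot: [0.701, 0.091, -0.701, 0.092]
ft_force: [3.8, -4.5, 1.2]
grip_width: 0.237
```

```bash
python3 - <<'E'
from h import *
st();  viewer.camera("side"); st()
E
```

```text
t 19.80 clamp [-1.034e+02 -1.000e-01  1.322e+02] Fx -5.4 Fy -2.5 Fz 1.2 w 0.237 lever 0.052
t 19.85 clamp [-1.033e+02 -1.000e-01  1.322e+02] Fx -5.1 Fy -1.3 Fz -0.0 w 0.237 lever 0.052
```

>>> send_rows(
  grip=[195,195,195,195,195],
  offset=[
    [0,6,0],
    [0,12,0],
    [0.2,18,0],
    [0.6,23,0],
    [1,28,0],
  ],
  twist=[0,0,0,0,0],
)

```text
clock: 20.27
position: [0.6131, -0.1231, 0.1311]
ee_rot: [-0.701, -0.092, 0.701, -0.091]
ft_force: [-0.8, 2.0, 1.0]
grip_width: 0.235
```

>>> send_rows(
  grip=[195,195,195,195,195],
  offset=[
    [0.7,4,0],
    [1.6,8,0],
    [2.4,11,0],
    [3,13,0],
    [3,14,0],
  ],
  twist=[0,0,0,0,0],
)

```text
clock: 20.68
position: [0.6165, -0.1355, 0.1284]
ee_rot: [-0.701, -0.092, 0.701, -0.091]
ft_force: [-3.9, 5.1, 5.1]
grip_width: 0.236
```

```bash
python3 - <<'E'
from h import *
st(); handle(); st()
E
```

```text
t 20.68 clamp [-1.437e+02 -1.000e-01  1.284e+02] Fx 6.0 Fy 2.4 Fz 5.1 w 0.236 lever -0.269
handle pts 63 median [-137.5   16.4  146.8] front -134.8
pix mean 258.37 173.16
angle by row -0.300
[([257.5, 174.1], 0.6)]
t 20.78 clamp [-1.436e+02 -1.000e-01  1.283e+02] Fx 4.8 Fy 2.0 Fz 3.7 w 0.236 lever -0.268
```

>>> send_rows(
  grip=[195,195,195,195,195],
  offset=[
    [0,1,0],
    [0,2,0],
    [0,2,0],
    [0,2,0],
    [0,2,0],
  ],
  twist=[0,0,0,0,0],
)

```text
clock: 21.2
position: [0.6166, -0.136, 0.1283]
ee_rot: [-0.701, -0.093, 0.702, -0.091]
ft_force: [-5.5, 7.1, 5.2]
grip_width: 0.234
```

```bash
python3 - <<'E'
from h import *
st(); handle(); st()
E
```

```text
t 21.20 clamp [-1.443e+02 -1.000e-01  1.283e+02] Fx 8.3 Fy 3.5 Fz 5.2 w 0.234 lever -0.273
handle pts 61 median [-138.3   16.4  146.8] front -135.1
pix mean 258.39 173.07
angle by row -0.300
[([257.2, 172.4], 0.68)]
t 21.30 clamp [-1.443e+02 -1.000e-01  1.282e+02] Fx 9.3 Fy 2.8 Fz 5.5 w 0.238 lever -0.273
```

>>> send_rows(
  grip=[195,195,195,195,195],
  offset=[
    [0,-4,0],
    [-0.7,-8,0],
    [-1.4,-11,0],
    [-2,-14,0],
    [-2,-14,0],
  ],
  twist=[0,0,0,0,0],
)

```text
clock: 21.72
position: [0.6136, -0.125, 0.1305]
ee_rot: [0.701, 0.091, -0.701, 0.092]
ft_force: [0.6, -0.6, 0.8]
grip_width: 0.237
```

```bash
python3 - <<'E'
from h import *
st();  viewer.camera("side"); st()
E
```

```text
t 21.72 clamp [-132.8   -0.   130.5] Fx -0.7 Fy -0.4 Fz 0.8 w 0.237 lever -0.180
t 21.77 clamp [-132.9   -0.   130.4] Fx -0.7 Fy -0.2 Fz 0.5 w 0.232 lever -0.181
```

>>> send_rows(
  grip=[195,195,195,195,195],
  offset=[
    [-0.5,-3,0],
    [-1,-6,0],
    [-1.3,-8,0],
    [-1.3,-8,0],
    [-1.3,-8,0],
  ],
  twist=[0,0,0,0,0],
)

```text
clock: 22.18
position: [0.6116, -0.1169, 0.1316]
ee_rot: [0.701, 0.092, -0.701, 0.092]
ft_force: [0.0, -1.9, 1.5]
grip_width: 0.234
```

```bash
python3 - <<'E'
from h import *
st();  viewer.camera("side"); st()
E
```

```text
t 22.18 clamp [-124.5   -0.2  131.6] Fx -1.9 Fy 0.5 Fz 1.5 w 0.234 lever -0.115
t 22.23 clamp [-124.5   -0.2  131.6] Fx -2.0 Fy 0.7 Fz 2.1 w 0.233 lever -0.115
```

>>> send_rows(
  grip=[195,195,195,195,195],
  offset=[
    [-0.2,-3,0],
    [-0.4,-6,0],
    [-0.6,-8,0],
    [-0.6,-8,0],
    [-0.6,-8,0],
  ],
  twist=[0,0,0,0,0],
)

```text
clock: 22.65
position: [0.6093, -0.1085, 0.1319]
ee_rot: [-0.701, -0.092, 0.701, -0.092]
ft_force: [0.4, -0.6, -0.6]
grip_width: 0.237
```

```bash
python3 - <<'E'
from h import *
st();  viewer.camera("side"); st()
E
```

```text
t 22.65 clamp [-1.157e+02 -1.000e-01  1.319e+02] Fx -0.7 Fy -0.2 Fz -0.6 w 0.237 lever -0.045
t 22.70 clamp [-1.158e+02 -1.000e-01  1.318e+02] Fx -0.3 Fy -0.1 Fz 0.5 w 0.235 lever -0.046
```

>>> send_rows(
  grip=[195,195,195,195,195],
  offset=[
    [0,-2,0],
    [0,-4,0],
    [-0.2,-6,0],
    [-0.2,-7,0],
    [-0.2,-7,0],
  ],
  twist=[0,0,0,0,0],
)

```text
clock: 23.12
position: [0.6075, -0.1021, 0.1323]
ee_rot: [-0.701, -0.092, 0.701, -0.092]
ft_force: [0.6, -0.0, -0.1]
grip_width: 0.234
```

```bash
python3 - <<'E'
from h import *
st();  viewer.camera("side"); st()
E
```

```text
t 23.12 clamp [-1.091e+02 -1.000e-01  1.323e+02] Fx -0.2 Fy -0.6 Fz -0.1 w 0.234 lever 0.007
t 23.17 clamp [-1.091e+02 -1.000e-01  1.322e+02] Fx -0.1 Fy -0.2 Fz 1.0 w 0.237 lever 0.007
```

>>> send_rows(
  grip=[195,195,195,195,195],
  offset=[
    [0,-1,0],
    [0,-2,0],
    [0,-3,0],
    [0,-4,0],
    [0,-4.5,0],
  ],
  twist=[0,0,0,0,0],
)

```text
clock: 23.58
position: [0.6065, -0.0983, 0.1324]
ee_rot: [0.701, 0.091, -0.701, 0.092]
ft_force: [1.3, -3.5, 1.5]
grip_width: 0.234
```

```bash
python3 - <<'E'
from h import *
st(); rk(); st()
E
```

```text
t 23.58 clamp [-1.053e+02 -1.000e-01  1.324e+02] Fx -3.7 Fy -0.4 Fz 1.5 w 0.234 lever 0.037
pad 2 [53.  53.3 53.6]
cap 170 [ 92.6   0.4 140.7]
t 23.63 clamp [-1.051e+02 -1.000e-01  1.324e+02] Fx -3.5 Fy 0.2 Fz 1.3 w 0.236 lever 0.038
```

>>> send_rows(
  grip=[195,195,195,195,195],
  offset=[
    [0,-1,0],
    [0,-2,0],
    [0,-2.5,0],
    [0,-2.5,0],
    [0,-2.5,0],
  ],
  twist=[0,0,0,0,0],
)

```text
clock: 24.05
position: [0.606, -0.0965, 0.1324]
ee_rot: [0.701, 0.091, -0.701, 0.092]
ft_force: [0.8, -5.4, 1.3]
grip_width: 0.237
```

```bash
python3 - <<'E'
from h import *
st(); rk(); st()
E
```

```text
t 24.05 clamp [-1.034e+02 -1.000e-01  1.324e+02] Fx -5.4 Fy 0.7 Fz 1.3 w 0.237 lever 0.052
pad 6 [55.1 57.2 61.5]
cap 171 [ 93.4   0.3 140. ]
t 24.10 clamp [-1.034e+02 -1.000e-01  1.324e+02] Fx -4.1 Fy -0.1 Fz 0.8 w 0.234 lever 0.052
```

>>> send_rows(
  grip=[195,195,195,195,195],
  offset=[
    [0,6,0],
    [0,12,0],
    [0.2,18,0],
    [0.6,23,0],
    [1,28,0],
  ],
  twist=[0,0,0,0,0],
)

```text
clock: 24.52
position: [0.6133, -0.123, 0.1312]
ee_rot: [0.701, 0.092, -0.701, 0.091]
ft_force: [-0.8, 1.7, 0.6]
grip_width: 0.232
```

>>> send_rows(
  grip=[195,195,195,195,195],
  offset=[
    [0.7,4,0],
    [1.6,8,0],
    [2.4,11,0],
    [3,13,0],
    [3,15,0],
  ],
  twist=[0,0,0,0,0],
)

```text
clock: 24.93
position: [0.6166, -0.136, 0.1284]
ee_rot: [-0.701, -0.093, 0.701, -0.091]
ft_force: [-4.8, 7.5, 5.4]
grip_width: 0.233
```

```bash
python3 - <<'E'
from h import *
st(); rk(); st()
E
```

```text
t 24.93 clamp [-1.442e+02 -1.000e-01  1.284e+02] Fx 8.5 Fy 2.7 Fz 5.4 w 0.233 lever -0.273
pad 1 [58.8 58.8 58.8]
cap 172 [9.330e+01 1.000e-01 1.406e+02]
t 24.98 clamp [-1.441e+02 -1.000e-01  1.284e+02] Fx 6.7 Fy 4.0 Fz 5.4 w 0.233 lever -0.272
```

>>> send_rows(
  grip=[195,195,195,195,195],
  offset=[
    [0,-4,0],
    [-0.7,-8,0],
    [-1.2,-10,0],
    [-1.5,-11,0],
    [-1.5,-11,0],
  ],
  twist=[0,0,0,0,0],
)

```text
clock: 25.4
position: [0.6141, -0.1271, 0.1298]
ee_rot: [0.701, 0.091, -0.701, 0.092]
ft_force: [-0.1, -1.0, 0.7]
grip_width: 0.235
```

```bash
python3 - <<'E'
from h import *
st();  viewer.camera("side"); st()
E
```

```text
t 25.40 clamp [-134.9    0.   129.8] Fx -1.0 Fy 0.3 Fz 0.7 w 0.235 lever -0.198
t 25.45 clamp [-135.     0.   129.8] Fx -0.8 Fy -0.0 Fz -0.8 w 0.233 lever -0.198
```

>>> send_rows(
  grip=[195,195,195,195,195],
  offset=[
    [-0.3,-2,0],
    [-0.6,-4,0],
    [-1,-5,0],
    [-1,-5,0],
    [-1,-5,0],
  ],
  twist=[0,0,0,0,0],
)

```text
clock: 25.87
position: [0.6128, -0.1221, 0.131]
ee_rot: [0.701, 0.091, -0.701, 0.092]
ft_force: [-0.3, -3.3, 2.0]
grip_width: 0.233
```

```bash
python3 - <<'E'
from h import *
st();  viewer.camera("side"); st()
E
```

```text
t 25.87 clamp [-129.8   -0.   131. ] Fx -3.1 Fy 1.2 Fz 2.0 w 0.233 lever -0.157
t 25.92 clamp [-1.298e+02 -1.000e-01  1.309e+02] Fx -2.7 Fy 0.9 Fz 1.8 w 0.237 lever -0.156
```

>>> send_rows(
  grip=[195,195,195,195,195],
  offset=[
    [-0.2,-2,0],
    [-0.4,-4,0],
    [-0.8,-5,0],
    [-0.8,-5,0],
    [-0.8,-5,0],
  ],
  twist=[0,0,0,0,0],
)

```text
clock: 26.33
position: [0.6116, -0.1167, 0.1317]
ee_rot: [0.701, 0.092, -0.701, 0.092]
ft_force: [0.5, -3.3, 2.7]
grip_width: 0.232
```

```bash
python3 - <<'E'
from h import *
st();  viewer.camera("side"); st()
E
```

```text
t 26.33 clamp [-124.3   -0.3  131.7] Fx -3.3 Fy 0.4 Fz 2.7 w 0.232 lever -0.113
t 26.38 clamp [-124.3   -0.3  131.7] Fx -2.2 Fy 0.8 Fz 2.1 w 0.234 lever -0.113
```

>>> send_rows(
  grip=[195,195,195,195,195],
  offset=[
    [-0.1,-2,0],
    [-0.3,-4,0],
    [-0.4,-5,0],
    [-0.4,-5,0],
    [-0.4,-5,0],
  ],
  twist=[0,0,0,0,0],
)

```text
clock: 26.8
position: [0.6103, -0.1119, 0.132]
ee_rot: [0.701, 0.092, -0.701, 0.092]
ft_force: [0.5, -2.5, 2.4]
grip_width: 0.236
```

```bash
python3 - <<'E'
from h import *
st(); rk(); st()
E
```

```text
t 26.80 clamp [-119.3   -0.3  132. ] Fx -2.6 Fy 0.1 Fz 2.4 w 0.236 lever -0.073Traceback (most recent call last):
  File "<stdin>", line 2, in <module>
  File "h.py", line 54, in rk
    s=A[k]; print("pad",k.sum(),np.percentile(s[:,0],[5,50,95]).round(1))
                                ~~~~~~~~~~~~~^^^^^^^^^^^^^^^^^^
    return _quantile_unchecked(
        a, q, axis, out, overwrite_input, method, keepdims, weights)
    return _ureduce(a,
                    func=_quantile_ureduce_func,
    ...<5 lines>...
                    overwrite_input=overwrite_input,
                    method=method)
    r = func(a, **kwargs)
    result = _quantile(arr,
                       quantiles=q,
    ...<2 lines>...
                       out=out,
                       weights=wgt)
    slices_having_nans = np.isnan(arr[-1, ...])
                                  ~~~^^^^^^^^^
IndexError: index -1 is out of bounds for axis 0 with size 0
```

>>> send_rows(
  grip=[195,195,195,195,195],
  offset=[
    [0,-2,0],
    [-0.1,-4,0],
    [-0.2,-5,0],
    [-0.2,-5,0],
    [-0.2,-5,0],
  ],
  twist=[0,0,0,0,0],
)

```text
clock: 27.27
position: [0.6088, -0.1069, 0.132]
ee_rot: [-0.701, -0.092, 0.701, -0.092]
ft_force: [0.2, -1.4, 1.0]
grip_width: 0.235
```

```bash
python3 - <<'E'
from h import *
st(); rk(); st()
E
```

```text
t 27.27 clamp [-1.141e+02 -1.000e-01  1.320e+02] Fx -1.4 Fy 0.1 Fz 1.0 w 0.235 lever -0.032
pad 4 [59.1 64.1 66.2]
cap 170 [ 98.5   0.6 140.1]
t 27.32 clamp [-114.1   -0.   132. ] Fx -1.1 Fy 0.8 Fz 0.4 w 0.238 lever -0.033
```

>>> send_rows(
  grip=[195,195,195,195,195],
  offset=[
    [0,-2,0],
    [0,-4,0],
    [-0.1,-5,0],
    [-0.1,-5,0],
    [-0.1,-5,0],
  ],
  twist=[0,0,0,0,0],
)

```text
clock: 27.73
position: [0.6077, -0.1029, 0.1323]
ee_rot: [-0.701, -0.091, 0.701, -0.092]
ft_force: [0.7, -3.0, 0.8]
grip_width: 0.232
```

```bash
python3 - <<'E'
from h import *
st(); viewer.camera("side"); st()
E
```

```text
t 27.73 clamp [-109.9   -0.   132.3] Fx -3.1 Fy 0.1 Fz 0.8 w 0.232 lever 0.000
t 27.78 clamp [-109.9   -0.   132.3] Fx -4.0 Fy 0.1 Fz 0.2 w 0.236 lever 0.001
```

>>> send_rows(
  grip=[195,195,195,195,195],
  offset=[
    [0,-1,0],
    [0,-2,0],
    [0,-3,0],
    [0,-4,0],
    [0,-4,0],
  ],
  twist=[0,0,0,0,0],
)

```text
clock: 28.2
position: [0.6067, -0.0992, 0.1325]
ee_rot: [0.701, 0.091, -0.701, 0.092]
ft_force: [1.3, -4.9, 2.5]
grip_width: 0.237
```

```bash
python3 - <<'E'
from h import *
st(); viewer.camera("side"); st()
E
```

```text
t 28.20 clamp [-1.061e+02 -1.000e-01  1.325e+02] Fx -5.1 Fy -0.0 Fz 2.5 w 0.237 lever 0.031
t 28.25 clamp [-1.061e+02 -1.000e-01  1.325e+02] Fx -5.3 Fy -0.4 Fz 1.7 w 0.233 lever 0.031
```

>>> send_rows(
  grip=[195,195,195,195,195],
  offset=[
    [0,-1,0],
    [0,-2,0],
    [0,-3,0],
    [0,-3.5,0],
    [0,-3.5,0],
  ],
  twist=[0,0,0,0,0],
)

```text
clock: 28.67
position: [0.606, -0.0967, 0.1326]
ee_rot: [0.701, 0.091, -0.701, 0.092]
ft_force: [2.1, -7.0, 1.8]
grip_width: 0.237
```

```bash
python3 - <<'E'
from h import *
st(); rk(); st()
E
```

```text
t 28.67 clamp [-103.5   -0.   132.6] Fx -7.3 Fy -0.2 Fz 1.8 w 0.237 lever 0.051
pad 4 [59.8 64.6 67. ]
cap 170 [9.900e+01 1.000e-01 1.403e+02]
t 28.72 clamp [-103.5   -0.   132.6] Fx -7.8 Fy -1.0 Fz 2.6 w 0.238 lever 0.051
```

>>> send_rows(
  grip=[195,195,195,195,195],
  offset=[
    [0,6,0],
    [0,12,0],
    [0.2,18,0],
    [0.6,23,0],
    [1,28,0],
  ],
  twist=[0,0,0,0,0],
)

```text
clock: 29.13
position: [0.6131, -0.122, 0.1311]
ee_rot: [-0.701, -0.092, 0.701, -0.091]
ft_force: [-0.2, 1.4, 0.9]
grip_width: 0.233
```

>>> send_rows(
  grip=[195,195,195,195,195],
  offset=[
    [0.7,4,0],
    [1.6,8,0],
    [2.4,11,0],
    [3,13,0],
    [3,15.5,0],
  ],
  twist=[0,0,0,0,0],
)

```text
clock: 29.55
position: [0.6166, -0.136, 0.1283]
ee_rot: [-0.701, -0.093, 0.701, -0.091]
ft_force: [-4.8, 9.1, 3.7]
grip_width: 0.237
```

```bash
python3 - <<'E'
from h import *
st(); rk(); st()
E
```

```text
t 29.55 clamp [-1.442e+02 -1.000e-01  1.283e+02] Fx 10.0 Fy 2.3 Fz 3.7 w 0.237 lever -0.273
pad 3 [59.1 59.5 62.6]
cap 173 [ 99.    0.2 140.5]
t 29.60 clamp [-1.442e+02 -1.000e-01  1.282e+02] Fx 7.8 Fy 2.2 Fz 4.7 w 0.236 lever -0.272
```

Back buffer touched. Next forward stroke, watching the force.

>>> send_rows(
  grip=[195,195,195,195,195],
  offset=[
    [0,-4,0],
    [-0.7,-8,0],
    [-1.2,-10,0],
    [-1.5,-11,0],
    [-1.5,-11,0],
  ],
  twist=[0,0,0,0,0],
)

```text
clock: 30.02
position: [0.6142, -0.1276, 0.1297]
ee_rot: [0.701, 0.091, -0.701, 0.092]
ft_force: [2.9, -2.5, -2.4]
grip_width: 0.235
```

```bash
python3 - <<'E'
from h import *
st();  viewer.camera("side"); st()
E
```

```text
t 30.02 clamp [-1.355e+02  1.000e-01  1.297e+02] Fx -3.2 Fy -2.2 Fz -2.4 w 0.235 lever -0.202
t 30.07 clamp [-135.5    0.   129.7] Fx -4.4 Fy -1.3 Fz -2.2 w 0.236 lever -0.202
```

>>> send_rows(
  grip=[195,195,195,195,195],
  offset=[
    [-0.3,-2,0],
    [-0.6,-4,0],
    [-1,-6,0],
    [-1,-6,0],
    [-1,-6,0],
  ],
  twist=[0,0,0,0,0],
)

```text
clock: 30.48
position: [0.6128, -0.1222, 0.1311]
ee_rot: [0.701, 0.091, -0.701, 0.092]
ft_force: [2.1, -5.5, -0.5]
grip_width: 0.236
```

```bash
python3 - <<'E'
from h import *
st();  viewer.camera("side"); st()
E
```

```text
t 30.48 clamp [-129.9    0.   131.1] Fx -5.8 Fy -0.6 Fz -0.5 w 0.236 lever -0.157
t 30.53 clamp [-129.9    0.   131.1] Fx -4.8 Fy -0.4 Fz -1.2 w 0.235 lever -0.157
```

>>> send_rows(
  grip=[195,195,195,195,195],
  offset=[
    [-0.2,-2,0],
    [-0.4,-4,0],
    [-0.8,-6,0],
    [-0.8,-6,0],
    [-0.8,-6,0],
  ],
  twist=[0,0,0,0,0],
)

```text
clock: 30.95
position: [0.6113, -0.1169, 0.1322]
ee_rot: [0.701, 0.09, -0.701, 0.092]
ft_force: [1.2, -5.0, 2.0]
grip_width: 0.237
```

```bash
python3 - <<'E'
from h import *
st();  viewer.camera("side"); st()
E
```

```text
t 30.95 clamp [-124.4    0.   132.2] Fx -5.2 Fy 0.1 Fz 2.0 w 0.237 lever -0.113
t 31.00 clamp [-124.4    0.   132.2] Fx -5.2 Fy -0.2 Fz 1.5 w 0.235 lever -0.113
```

>>> send_rows(
  grip=[195,195,195,195,195],
  offset=[
    [-0.1,-2,0],
    [-0.3,-4,0],
    [-0.4,-6,0],
    [-0.5,-8,0],
    [-0.5,-8,0],
  ],
  twist=[0,0,0,0,0],
)

```text
clock: 31.42
position: [0.6095, -0.1097, 0.1332]
ee_rot: [0.702, 0.09, -0.701, 0.092]
ft_force: [0.4, -7.7, 5.4]
grip_width: 0.24
```

```bash
python3 - <<'E'
from h import *
st(); rk(); st()
E
```

```text
t 31.42 clamp [-117.    -0.   133.2] Fx -7.6 Fy 1.6 Fz 5.4 w 0.240 lever -0.055
pad 3 [59.  59.5 64.8]
cap 170 [ 99.1   0.6 140.6]
t 31.47 clamp [-117.1   -0.   133.3] Fx -7.6 Fy 1.1 Fz 5.5 w 0.236 lever -0.056
```

>>> send_rows(
  grip=[195,195,195,195,195],
  offset=[
    [0,-2,0],
    [0,-4,0],
    [0,-6,0],
    [0,-8,0],
    [0,-8,0],
  ],
  twist=[0,0,0,0,0],
)

```text
clock: 31.88
position: [0.6077, -0.102, 0.1336]
ee_rot: [0.702, 0.09, -0.701, 0.092]
ft_force: [0.1, -6.8, 5.0]
grip_width: 0.233
```

```bash
python3 - <<'E'
from h import *
st(); rk(); st()
E
```

```text
t 31.88 clamp [-109.1   -0.3  133.6] Fx -6.6 Fy 1.6 Fz 5.0 w 0.233 lever 0.007
pad 2 [59.6 62.9 66.1]
cap 173 [ 99.    0.5 140.5]
t 31.93 clamp [-109.1   -0.3  133.5] Fx -6.8 Fy 0.5 Fz 6.9 w 0.240 lever 0.007
```

>>> send_rows(
  grip=[195,195,195,195,195],
  offset=[
    [0,-1,0],
    [0,-2,0],
    [0,-3.5,0],
    [0,-4.5,0],
    [0,-5,0],
  ],
  twist=[0,0,0,0,0],
)

```text
clock: 32.35
position: [0.6066, -0.0978, 0.1336]
ee_rot: [0.702, 0.089, -0.7, 0.092]
ft_force: [1.7, -9.3, 6.2]
grip_width: 0.233
```

```bash
python3 - <<'E'
from h import *
st(); viewer.camera("side"); st()
E
```

```text
t 32.35 clamp [-104.7   -0.3  133.6] Fx -9.4 Fy 0.7 Fz 6.2 w 0.233 lever 0.042
t 32.40 clamp [-104.6   -0.3  133.7] Fx -9.1 Fy 1.8 Fz 7.2 w 0.235 lever 0.042
```

>>> send_rows(
  grip=[195,195,195,195,195],
  offset=[
    [0,-1,0],
    [0,-1.5,0],
    [0,-2,0],
    [0,-2,0],
    [0,-2,0],
  ],
  twist=[0,0,0,0,0],
)

```text
clock: 32.82
position: [0.6063, -0.0965, 0.1337]
ee_rot: [0.702, 0.089, -0.7, 0.092]
ft_force: [1.9, -10.5, 5.8]
grip_width: 0.235
```

```bash
python3 - <<'E'
from h import *
st(); handle(); st()
E
```

```text
t 32.82 clamp [-103.4   -0.3  133.7] Fx -10.7 Fy 0.9 Fz 5.8 w 0.235 lever 0.052
handle pts 70 median [-9.960e+01  1.000e-01  1.512e+02] front -96.8
pix mean 258.6 177.39
angle by row 0.023
[([259.0, 180.6], 0.61)]
t 32.92 clamp [-103.4   -0.3  133.7] Fx -10.8 Fy 1.2 Fz 6.9 w 0.235 lever 0.052
```

>>> send_rows(
  grip=[195,195,195,195,195],
  offset=[
    [0,-0.5,0],
    [0,-1,0],
    [0,-1.5,0],
    [0,-1.5,0],
    [0,-1.5,0],
  ],
  twist=[0,0,0,0,0],
)

```text
clock: 33.33
position: [0.6061, -0.0959, 0.1337]
ee_rot: [0.702, 0.088, -0.7, 0.092]
ft_force: [3.9, -12.9, 5.2]
grip_width: 0.234
```

```bash
python3 - <<'E'
from h import *
st()
E
```

```text
t 33.33 clamp [-102.8   -0.3  133.7] Fx -13.5 Fy -0.5 Fz 5.2 w 0.234 lever 0.057
```

>>> send_rows(
  grip=[195,195,195,150,80],
  offset=[
    [0,2,0],
    [0,4,0],
    [0,6,0],
    [0,6,0],
    [0,6,0],
  ],
  twist=[0,0,0,0,0],
)

```text
clock: 33.75
position: [0.6062, -0.097, 0.1322]
ee_rot: [-0.701, -0.092, 0.701, -0.091]
ft_force: [-0.6, -0.4, -0.5]
grip_width: 0.511
```

>>> send_rows(
  grip=[0,0,0,0,0],
  offset=[
    [0,0,0],
    [0,0,0],
    [0,0,0],
    [-10,0,0],
    [-35,0,0],
  ],
  twist=[0,0,0,0,0],
)

```text
clock: 34.17
position: [0.6044, -0.0971, 0.1648]
ee_rot: [-0.699, -0.092, 0.703, -0.091]
ft_force: [0.0, -0.4, 0.2]
grip_width: 0.999
```

>>> send_rows(
  grip=[0,0,0,0,0],
  offset=[
    [-35,0,0],
    [-70,0,0],
    [-100,0,0],
    [-120,0,0],
    [-120,0,0],
  ],
  twist=[0,0,0,0,0],
)

```text
clock: 34.58
position: [0.6079, -0.0968, 0.2932]
ee_rot: [0.704, 0.091, -0.698, 0.092]
ft_force: [0.4, -0.0, 0.0]
grip_width: 1.003
```

```bash
python3 - <<'E'
from h import *
st(); rk(); p,A=handle(); cv2.imwrite("pics/s20.png",cv2.resize(p[120:300,180:400],None,fx=3,fy=3))
p,d=viewer.camera("wrist"); cv2.imwrite("pics/w20.png",p)
E
```

```text
t 34.58 clamp [-104.2   -1.8  293.2] Fx -0.1 Fy -0.4 Fz 0.0 w 1.003 lever 0.046
pad 2 [59.6 62.8 66.1]
cap 173 [ 99.1   0.3 140.6]
handle pts 68 median [-107.2  -16.7  150.9] front -104.0
pix mean 257.9 176.51
angle by row -0.025
[([258.0, 177.0], 0.73)]
```

View pics/s20.png

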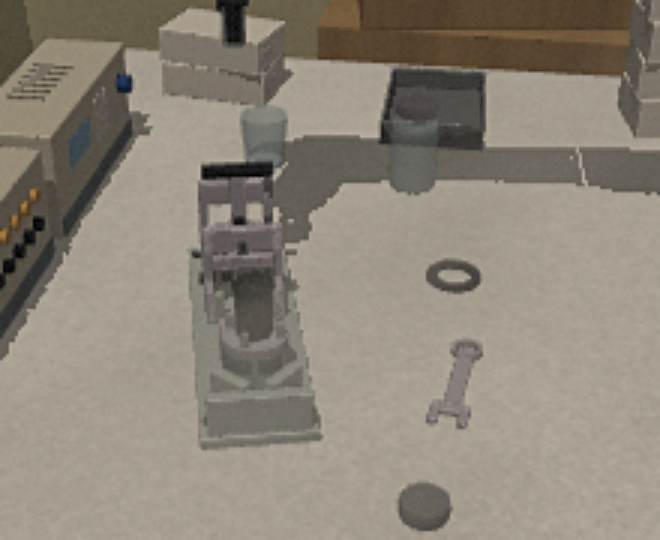

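View pics/w20.png

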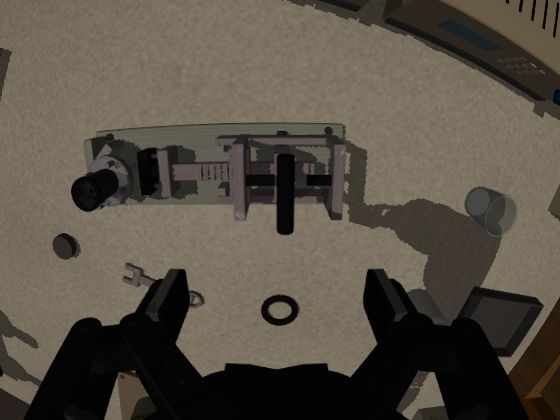

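```bash
python3 - <<'E'
from h import *
p,d=viewer.camera("top"); C=cloud("top",d); A0=(np.load("ctop.npy")-ORG)*1000; A1=(C-ORG)*1000
for nm,A in(("start",A0),("now",A1)):
    A=np.stack([A@EX,A@EY,A[...,2]],-1)
    k=(A[...,2]>48)&(A[...,2]<72)&(A[...,0]>-25)&(A[...,0]<75)&(abs(A[...,1])<26)
    h,e=np.histogram(A[k][:,0],bins=np.arange(-25,76,3)); print(nm,[(int(a),int(n)) for a,n in zip(e,h)])
cv2.imwrite("pics/t20.png",cv2.resize(p[130:230,200:360],None,fx=5,fy=5,interpolation=cv2.INTER_CUBIC))
E
```

```text
start [(-25, 6), (-22, 6), (-19, 8), (-16, 7), (-13, 12), (-10, 22), (-7, 21), (-4, 21), (-1, 20), (2, 3), (5, 0), (8, 0), (11, 0), (14, 0), (17, 0), (20, 0), (23, 0), (26, 21), (29, 20), (32, 20), (35, 21), (38, 14), (41, 0), (44, 0), (47, 0), (50, 0), (53, 0), (56, 0), (59, 0), (62, 0), (65, 0), (68, 0), (71, 0)]
now [(-25, 8), (-22, 8), (-19, 9), (-16, 8), (-13, 7), (-10, 9), (-7, 9), (-4, 6), (-1, 7), (2, 6), (5, 6), (8, 7), (11, 6), (14, 6), (17, 6), (20, 5), (23, 4), (26, 11), (29, 21), (32, 21), (35, 20), (38, 22), (41, 6), (44, 0), (47, 0), (50, 0), (53, 0), (56, 13), (59, 20), (62, 21), (65, 19), (68, 13), (71, 0)]
```

View pics/t20.png

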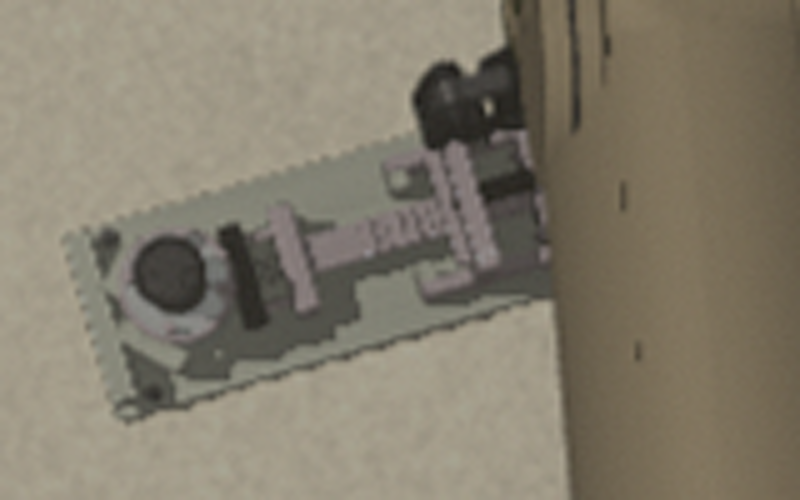

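```bash
python3 - <<'E'
from h import *
st(); print(manip.hand_in())
E
```

```text
t 34.83 clamp [-104.1    0.4  286. ] Fx 0.9 Fy 0.1 Fz -0.5 w 0.998 lever 0.047
the job is handed in; nothing more can be done
None
```

The vessel is clamped upright against the vee block and the job is handed in at about 35 s. No verdict was reported.

**Placing:** I stood the vessel on the bed within about 1–2 mm of the target and let go before touching the lever.

**Pumping:** I ran five full strokes. The first was with the bar pinched, and it needed up to 15 N to pull back because the bar did not roll freely. The other four were with the fingers closed loosely round the bar, which gave cleaner force readings. I touched both end buffers gently, and the highest hand force was about 15 N. Stroke 4 went stiff only over about its last 6 mm. Stroke 5 was stiff along its whole length, rising from about 5 N to 9 N, so I stopped there.

**Last checks:**
- **Clamping:** the top camera shows the rack about 40 mm (five teeth) along and the pad about 30 mm. That means about 10 mm of spring give, or roughly 27 N. This force is worked out from the picture, not measured.
- **Vessel:** it did not shift during the last stroke. Its cap reads x ≈ 99 mm and y within 1 mm of the centre line; earlier readings suggest the x value is 1–2 mm high.
- **Lever:** it drifted back a few millimetres when released. The rack stayed where it was.
- **Robot and bench:** the gripper is open and well clear, with no force on it. The other things I could see in the last pictures looked undisturbed, but I did not measure them, and the carton was outside those pictures.

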